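Fetch the sample jar from behind the reagent bottles and load it on the shaker

TASK

The red sample jar with the teal cap stands at the back of the white spill tray, hemmed in by three amber bottles, and is due on the shaker. First stand all three bottles on the blue bench mat at the side, then take the jar out and set it down in the empty round jar holder on the shaker, and only then put each bottle back in the tray on the very spot where it stood before, to within a finger's breadth (15 mm). Keep everything upright, leave the dropper bottle in the tray and the white-capped jar on the shaker where they are, and let go of everything at the end.

Things in the scene. Friction and masses are not known exactly. Their poses are not given: they have to be found in the camera images.
- bottle_blue: 250 ml amber glass laboratory bottle, white label band, blue screw cap, upright in the tray. Origin: centre of underside, z up its axis; round. Body 70 mm wide, straight to 88 mm height, then shoulder and neck; cap 52 mm wide, from 114 to 142 mm (the total height). 0.3 to 0.55 kg. Centre 60 to 85 mm from the jar's; neighbouring caps are 33 mm or more apart, body to body 15 mm or more.
- bottle_yellow: 250 ml amber glass laboratory bottle, white label band, yellow screw cap, upright in the tray. Origin: centre of underside, z up its axis; round. Body 70 mm wide, straight to 88 mm height, then shoulder and neck; cap 52 mm wide, from 114 to 142 mm (the total height). 0.3 to 0.55 kg. Centre 60 to 85 mm from the jar's; neighbouring caps are 33 mm or more apart, body to body 15 mm or more.
- bottle_red: 250 ml amber glass laboratory bottle, white label band, red screw cap, upright in the tray. Origin: centre of underside, z up its axis; round. Body 70 mm wide, straight to 88 mm height, then shoulder and neck; cap 52 mm wide, from 114 to 142 mm (the total height). 0.3 to 0.55 kg. Centre 60 to 85 mm from the jar's; neighbouring caps are 33 mm or more apart, body to body 15 mm or more.
- jar: The sample jar to fetch: small red plastic jar, teal screw cap, upright. Origin: centre of underside, z up. Body 49 mm wide; cap 51 mm wide, from 36 to 55 mm (the total height); 0.06 to 0.13 kg. Stands 7 to 20 mm from the back (+x) wall of the tray and from the bottles to its left, right and front: no finger fits beside it until they are gone.
- tray: White plastic spill tray, fixed, 220 (x) by 300 (y) mm outside. Origin: centre of underside; x axis away from the robot, yaw within 0.15 rad. Floor 5 mm thick; walls 5 mm thick, 45 mm high all round, with a 12 mm wide rim.
- mat: The side area: flat blue rubber mat with pale border lines, fixed, 220 (x) by 200 (y) by 3 mm, left or right of the tray, yaw within 0.15 rad. Origin: centre of underside. A bottle's centre must be 20 mm or more inside the mat's edge; three fit 110 mm apart.
- holder: The empty holder, fixed: light grey plate 90 (x) by 86 (y) by 4 mm with a C-shaped sleeve round a dark blue disc, 66 mm inside, 2.5 mm wall, 12 mm above the plate, 22 mm on its +x side, a gap at -x. Origin: plate underside, on the sleeve axis; a seated jar's underside is 4 mm above it. One of 4 plates, 2 by 2 (110 x 94 mm pitch), on the blue shaker's deck, beside tubes ending 82 mm above the deck.
- jar_white: Bystander: a grey jar with a white cap, same size as the sample jar, seated in the other jar holder on the shaker. Leave it there. Origin: centre of its underside.
- vial: Bystander: small amber dropper bottle with a black cap and bulb, 28 mm across, 94 mm high, in a front (-x) corner of the tray. Leave it there. Origin: centre of its underside.
Mind the look-alikes: they are no part of the job. What is shaped like the bottle_red but green or pink is not meant.

How it is judged:
On the way, in this order (a step that is already met when the one before it is completed fails the run):
1. all three bottles stand upright on the blue mat, let go and at rest, with the jar still at its place in the tray (x of bottle_blue in the frame of mat between -0.09 and 0.09 m and y of bottle_blue in the frame of mat between -0.08 and 0.08 m and z of each of bottle_blue, bottle_yellow, bottle_red in the frame of mat below 0.01 m and angle between each of bottle_blue, bottle_yellow, bottle_red's own z axis and vertical below 0.08 rad and linear speed of each of bottle_blue, bottle_yellow, bottle_red below 0.02 m/s and angular speed of each of bottle_blue, bottle_yellow, bottle_red below 0.2 rad/s and contact force between the fingers and bottle_blue below 0.3 N and x of bottle_yellow in the frame of mat between -0.09 and 0.09 m and y of bottle_yellow in the frame of mat between -0.08 and 0.08 m and contact force between the fingers and bottle_yellow below 0.3 N and x of bottle_red in the frame of mat between -0.09 and 0.09 m and y of bottle_red in the frame of mat between -0.08 and 0.08 m and contact force between the fingers and bottle_red below 0.3 N and distance of jar from where it was at the start of the episode below 0.02 m), for 0.2 s.
2. the red jar stands upright in the empty holder on the shaker, let go and at rest, with the bottles still on the mat (horizontal distance between jar and holder below 0.012 m and z of jar in the frame of holder below 0.009 m and angle between each of jar, bottle_blue, bottle_yellow, bottle_red's own z axis and vertical below 0.08 rad and linear speed of each of jar, bottle_blue, bottle_yellow, bottle_red below 0.02 m/s and angular speed of each of jar, bottle_blue, bottle_yellow, bottle_red below 0.2 rad/s and contact force between the fingers and jar below 0.3 N and x of bottle_blue in the frame of mat between -0.09 and 0.09 m and y of bottle_blue in the frame of mat between -0.08 and 0.08 m and z of each of bottle_blue, bottle_yellow, bottle_red in the frame of mat below 0.01 m and contact force between the fingers and bottle_blue below 0.3 N and x of bottle_yellow in the frame of mat between -0.09 and 0.09 m and y of bottle_yellow in the frame of mat between -0.08 and 0.08 m and contact force between the fingers and bottle_yellow below 0.3 N and x of bottle_red in the frame of mat between -0.09 and 0.09 m and y of bottle_red in the frame of mat between -0.08 and 0.08 m and contact force between the fingers and bottle_red below 0.3 N), for 0.2 s.
At the end, for the whole second after the job is handed in: The red jar stands upright on the floor of the shaker's empty holder (within 12 mm of its axis), and every bottle stands upright in the tray within 15 mm of where it stood at the start; all released and at rest (horizontal distance between jar and holder below 0.012 m and z of jar in the frame of holder below 0.009 m and angle between each of jar, bottle_blue, bottle_yellow, bottle_red's own z axis and vertical below 0.08 rad and linear speed of each of jar, bottle_blue, bottle_yellow, bottle_red below 0.02 m/s and angular speed of each of jar, bottle_blue, bottle_yellow, bottle_red below 0.2 rad/s and contact force between the fingers and jar below 0.3 N and distance of each of bottle_blue, bottle_yellow, bottle_red from where it was at the start of the episode below 0.015 m and contact force between the fingers and bottle_blue below 0.3 N and contact force between the fingers and bottle_yellow below 0.3 N and contact force between the fingers and bottle_red below 0.3 N); the robot touches nothing.
It fails at once if a bottle or the jar is tipped by more than about 35 degrees (angle between any of bottle_blue, bottle_yellow, bottle_red, jar's own z axis and vertical above 0.6 rad).
It fails at once if the white-capped jar or the dropper bottle is shifted by more than 20 mm or tipped (distance of any of jar_white, vial from where it was at the start of the episode above 0.02 m or angle between any of jar_white, vial's own z axis and vertical above 0.3 rad).
It also fails if it takes over 134 s, if anything falls off the work surface, if the arm or the gripper's body presses on something with over 40 N, if the wrist force passes 120 N, or if a joint passes its speed limit or range.

ROBOT

A 6-joint arm with a two-finger parallel gripper is mounted at the origin on the work surface. World frame = base frame: x ahead of the robot, y to its left, z up, the work surface at z = 0. Lengths are in m, angles in rad, forces in N, time in s.
With the tool pointing down it reaches from about 0.275 to 0.725 m from the base axis. Payload 5.6 kg.
Tool frame: the origin (TCP) lies on the centre line of the jaws, within the pads' length; the fingertips stand 8 mm ahead of it and the grasp point (between the pads) lies 11 mm behind it; z points along the fingers, y is the line along which they close (so a half turn about z gives the same grasp; the last joint's range is limited). The gripper opens to 85 mm and grips with 20 to 120 N. Pads are 22 mm wide; open, the fingers measure 114 mm over their backs; the gripper's body (76 mm by 85 mm) begins 54 mm behind the grasp point. The pads swing forward as they close: fully open they stand 13 mm farther back than shut.
Start: joints at [-0.899, 0.255, 0.108, 0, -1.424, -0.285], TCP at [0.207, -0.509, 0.239] pointing down, gripper open.
Joint ranges: [-2.95, 2.95], [-1.21, 1.97], [-1.09, 1.5], [-2.87, 1.71], [-2.94, -0.07], [-3.05, 3.05]. Speed limits (rad/s): [2.57, 2.57, 3.14, 3.14, 3.14, 3.14].

INTERFACE

Orientations are given as a rotation vector (axis times angle).
In Python, from plant import env gives the robot as it stands.
- The arm moves only by the tool play_rows, never from a script. Its argument "rows" is a list that holds one entry, the list of rows, each a list of 7 numbers: the turn, a rotation vector about the tool's x, y, z in degrees, then the shift along the tool's x, y, z in mm, then the finger opening in mm, from 0 to 85.4. In form: [[[ax, ay, az, dx, dy, dz, fingers], ...]]. A call has exactly 5 rows; each row shifts and turns the commanded pose from where the row before left it, along the tool's axes as they then stand; what a row does not reach is not made up. A row lasts 1/12 s, in which the tool goes at most 41.7 mm and 7.16 degrees, less where a joint would pass 70% of its speed; a pose out of reach is approached as far as the arm can. A call with a gripper value outside its range is refused whole. The fingers move at their own pace and stop on an object; "grip_force" is the grip in N (left out, the last holds). Time passes only in rows, so rows that do not move let the fingers close, or fill a call up. It gives the time, the measured TCP pose, the force, the opening and the grip force at its end, in the units of the state.
- env.get_obs(): the state, without advancing time (a new reading comes with each control period).
- env.snapshot(name): name is "side" or "top"; returns the picture (400x640x3 uint8, red, green, blue); there is no depth.
- env.camera_model(name): a dict with "fx", "fy", "cx", "cy" (pixels), "world_from_camera" (4x4, takes a point from camera to world coordinates). Camera axes: x right, y down, z forward; pixel columns grow to the right and rows downward; lengths in m; the calibration is good to about 2 mm. A picture is of the moment at which its call begins. camera_model takes no time and is no camera call.
- env.hand_in(): hands the job in; it is judged then, once.
The state is a dict: "time": time; "joints": joint angles; "qd": joint speeds; "effort": joint torques, N m; "tcp_pos": TCP position; "eef_rot": TCP orientation; "contact_force": force on the tool from outside, world axes, zero at the start; "wrist_torque": the same for the moment, N m; "width": finger opening in m; "grasp_force": force on a finger pad.
Only numpy, scipy, OpenCV 4.12 (cv2) and the standard library are available. Lean on these libraries where they do the work, as an engineer would, in place of code of your own. Each camera call takes 0.05 s, during which the arm holds its last target. There are 200 camera calls.

## Working session

There is one attempt and no reset: what is moved stays moved. The work goes in short steps, Python scripts to look and compute and a tool call to move; the robot and the scene stay as the last step left them, time stands still between calls to the robot, and variables do not carry over. Pictures are saved under pics/ and viewed, at most 14 in all, crops included, and the job is handed in when it is done.

Besides the shell and the picture viewer there is one more tool, called as name(argument=value, ...), one argument or row to a line, values as JSON. play_rows: Moves the arm, as the interface text tells. Its arguments: {"type":"object","properties":{"rows":{"type":"array","items":{"type":"array","items":{"type":"array","items":{"type":"number"}}}},"grip_force":{"type":"number"}},"required":["rows"]}

```bash
ls; mkdir -p pics
python3 - <<'E'
from plant import env
import cv2,numpy as np
for n in("top","side"):
    im=env.snapshot(n); cv2.imwrite(f"pics/{n}0.png",im[:,:,::-1])
    m=env.camera_model(n); print(n,m["fx"],m["fy"],m["cx"],m["cy"],np.round(m["world_from_camera"],4).tolist())
o=env.get_obs(); print(o)
E
```

```text
pics
top 431.42666191560954 431.42666191560954 319.1450756579998 197.78601895712362 [[0.1485, -0.9649, 0.2168, 0.3174], [-0.9889, -0.1457, 0.0288, -0.0092], [0.0037, -0.2186, -0.9758, 1.1064], [0.0, 0.0, 0.0, 1.0]]
side 439.5066894740826 439.5066894740826 330.03423174729284 196.80394078266823 [[-0.9899, -0.0513, 0.1325, 0.4159], [-0.1404, 0.4946, -0.8577, 0.8379], [-0.0216, -0.8676, -0.4968, 0.5716], [0.0, 0.0, 0.0, 1.0]]
{'time': 0.1, 'joints': array([-8.99394228e-01,  2.55664919e-01,  1.07115327e-01, -4.02389492e-04,
       -1.42388170e+00, -2.84577596e-01]), 'qd': array([ 0.00072133, -0.00288518,  0.00395797,  0.00163693,  0.0013276 ,
        0.00026179]), 'effort': array([-3.77724224e-03, -3.87601161e+01,  2.38474810e+01,  5.37794352e+00,
       -3.76770215e-03, -2.73777161e-06]), 'tcp_pos': array([ 0.20735802, -0.50895033,  0.23849395]), 'eef_rot': array([ 6.03673112e-01, -3.08264039e+00, -2.56761302e-03]), 'contact_force': array([0.0786938 , 0.35522618, 0.65461263]), 'wrist_torque': array([-0.01506616,  0.00073208, -0.05088872]), 'grasp_force': 0.0, 'width': 0.08564898286138335}
```

View pics/top0.png

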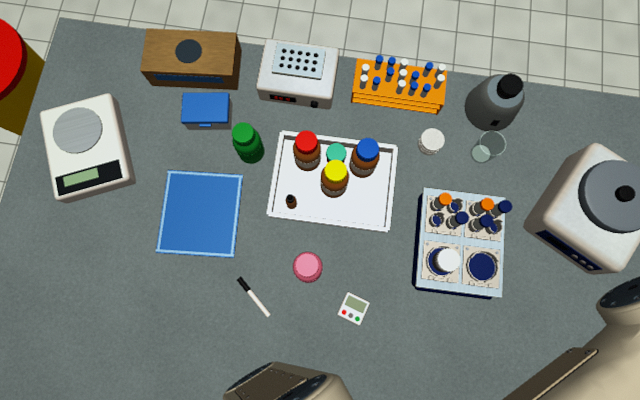

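View pics/side0.png

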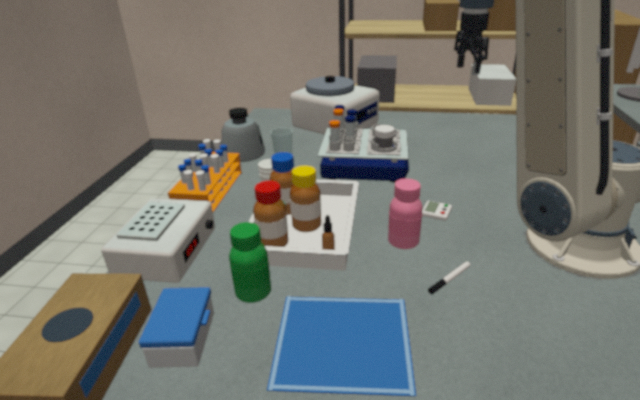

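The top view has +x pointing up and +y pointing left.

- **Bottles:** the red cap is at (306,142), yellow at (334,170) and blue at (367,150).
- **Jar:** the teal cap is at (337,153).
- **Bystanders:** the vial is at (291,202) and the white jar at (447,261).
- **Targets:** the mat centre is near (200,214) and the empty holder near (482,266).
- **Candidates for bottle_red:** the red cap in the tray at (306,142), the all-green bottle at (247,143) and the all-pink bottle at (307,266). Only the first is amber glass with a red cap and stands in the tray.

I'll confirm the choice in an enlarged crop and measure.

```bash
cat > h.py <<'E'
import cv2,numpy as np
from plant import env
def ray(n,uv,z):
    m=env.camera_model(n);T=np.array(m["world_from_camera"]);uv=np.atleast_2d(np.array(uv,float))
    d=np.c_[(uv[:,0]-m["cx"])/m["fx"],(uv[:,1]-m["cy"])/m["fy"],np.ones(len(uv))]@T[:3,:3].T
    c=T[:3,3];return (c+d*((z-c[2])/d[:,2])[:,None])[:,:2]
def big(mask):
    n,l,s,c=cv2.connectedComponentsWithStats(mask.astype(np.uint8)); 
    return l==1+np.argmax(s[1:,4])
HUE=dict(red=(174,5),yellow=(22,34),blue=(100,118),teal=(72,92))
def cap(im,name,box,z,r,n="top"):
    "far rim of the cap top is its silhouette: far edge minus r along the viewing azimuth"
    hsv=cv2.cvtColor(im,cv2.COLOR_RGB2HSV);H,S,V=cv2.split(hsv);a,b=HUE[name]
    hm=((H>=a)&(H<=b)) if a<b else ((H>=a)|(H<=b))
    m=hm&(S>120)&(V>70);k=np.zeros_like(m);u0,v0,u1,v1=box;k[v0:v1,u0:u1]=1;m=big(m&k)
    v,u=np.nonzero(m);P=ray(n,np.c_[u,v],z)
    c=np.array(env.camera_model(n)["world_from_camera"])[:2,3]
    e=P.mean(0)-c;e/=np.linalg.norm(e);t=np.array([-e[1],e[0]])
    a=P@e;q=P@t;px=.0012
    return e*(np.percentile(a,99.5)+px-r)+t*(q.min()+q.max())/2,(u.mean(),v.mean(),m.sum(),q.max()-q.min()+2*px)
def tool(xy):
    "tool-frame shift (mm) of a world xy target"
    o=env.get_obs();R=cv2.Rodrigues(np.array(o["eef_rot"]))[0]
    return R.T@np.r_[np.array(xy)-o["tcp_pos"][:2],0]*1000
E
python3 - <<'E'
from h import *
im=cv2.imread("pics/top0.png")[:,:,::-1].copy()
for n,b,z,r in(("red",(285,120,330,165),.147,.026),("yellow",(315,150,355,190),.147,.026),("blue",(350,130,385,165),.147,.026),("teal",(322,138,352,165),.060,.0255)):
    p,i=cap(im,n,b,z,r);print(n,p.round(4),np.round(i,3))
hsv=cv2.cvtColor(im,cv2.COLOR_RGB2HSV);H,S,V=cv2.split(hsv)
k=np.zeros(H.shape,bool);k[160:265,145:250]=1
m=big(k&(H>95)&(H<118)&(S>90)&(V>110));cn=np.argwhere(m)[:,::-1].astype(np.float32)
P=ray("top",cn,.003).astype(np.float32);print("mat",cv2.minAreaRect(P),"pix",cv2.boundingRect(m.astype(np.uint8)))
a=cv2.resize(im[120:240,260:405],None,fx=5,fy=5,interpolation=cv2.INTER_CUBIC);cv2.imwrite("pics/tray.png",a[:,:,::-1])
a=cv2.resize(im[180:305,405:515],None,fx=5,fy=4.8,interpolation=cv2.INTER_CUBIC);a=cv2.resize(im[180:300,405:515],None,fx=5,fy=5,interpolation=cv2.INTER_CUBIC);cv2.imwrite("pics/shk.png",a[:,:,::-1])
E
```

```text
red [0.6634 0.0705] [3.05724e+02 1.41239e+02 4.02000e+02 5.40000e-02]
yellow [ 0.6006 -0.0078] [3.35132e+02 1.71068e+02 4.25000e+02 5.50000e-02]
blue [ 0.6662 -0.0751] [3.67451e+02 1.48256e+02 3.79000e+02 5.30000e-02]
teal [ 0.6747 -0.0024] [3.35819e+02 1.51569e+02 2.76000e+02 5.10000e-02]
mat ((0.48213088512420654, 0.3258695900440216), (0.2125314176082611, 0.19959937036037445), 4.648987770080566) pix (156, 170, 87, 84)
```

View pics/tray.png

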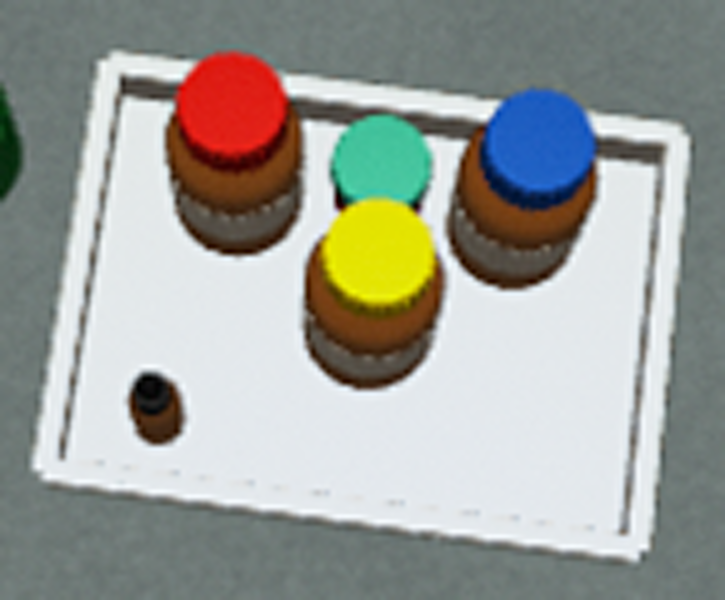

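View pics/shk.png

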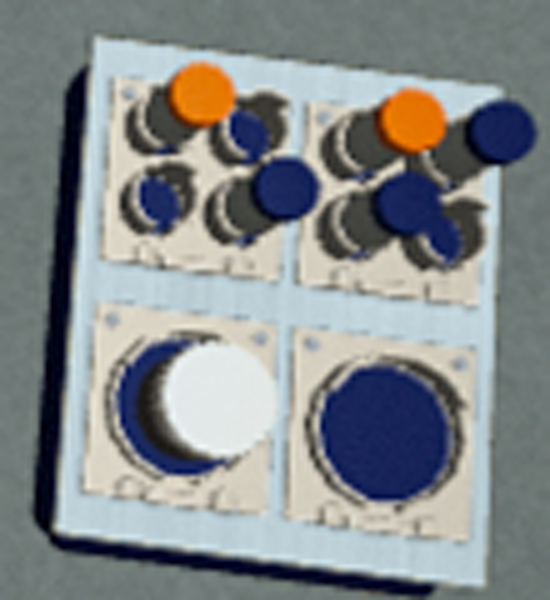

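The tray crop shows the amber red-capped bottle (306,142), the yellow one (335,171) and the blue one (367,148) around the teal-capped jar (336,152). The red-capped bottle in the tray is confirmed as the one meant. The shaker crop shows the empty holder disc at (482.4,266.4) and the white jar's cap at (448.6,259.6). I still need the deck height, so I'll look at the shaker from the side.

Run:
```python
from h import *
im=cv2.imread("pics/side0.png")
a=cv2.resize(im[85:185,305:425],None,fx=6,fy=6,interpolation=cv2.INTER_CUBIC);cv2.imwrite("pics/shs.png",a)
t=cv2.imread("pics/top0.png")[:,:,::-1].copy();H,S,V=cv2.split(cv2.cvtColor(t,cv2.COLOR_RGB2HSV))
k=np.zeros(H.shape,bool);k[245:290,460:505]=1
m=big(k&(H>105)&(H<130)&(S>120)&(V<140));c=cv2.findContours(m.astype(np.uint8),0,1)[0][0];print(cv2.fitEllipse(c))
for z in(.06,.07,.08,.09,.10): print(z,ray("top",[[482.4,266.4],[448.6,259.6]],z).round(4).tolist())
print("green",ray("top",[[245,133]],.142),"pink",ray("top",[[307,264]],.142))
```

```text
((481.37164306640625, 266.4291687011719), (23.363426208496094, 26.098649978637695), 149.9394989013672)
0.06 [[0.4413, -0.3914], [0.4454, -0.3096]]
0.07 [[0.4401, -0.3877], [0.4442, -0.3067]]
0.08 [[0.439, -0.3841], [0.443, -0.3038]]
0.09 [[0.4378, -0.3804], [0.4418, -0.301]]
0.1 [[0.4366, -0.3768], [0.4405, -0.2981]]
green [[0.66098615 0.21632141]] pink [[0.37905224 0.02357174]]
```

View pics/shs.png

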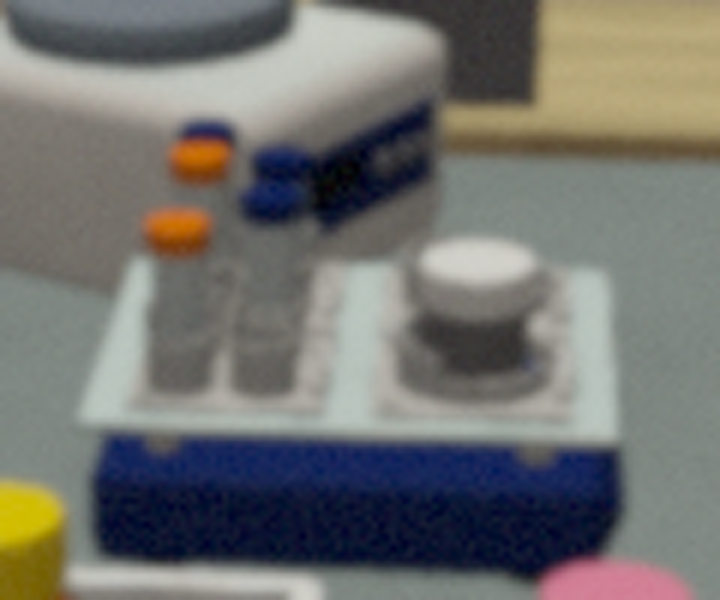

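play_rows(
  rows=[
    [[0,0,5,-30,0,-25,85],[0,0,5,-30,0,-25,85],[0,0,5,-30,20,0,85],[0,0,5,-30,20,0,85],[0,0,2.2,-30,20,0,85]],
  ],
)

```text
time: 0.52
tcp_pos: [0.3464, -0.4173, 0.2895]
eef_rot: [0.009, 3.141, 0.0]
contact_force: [0.6, -1.1, -0.2]
width: 0.085
grasp_force: 0.0
```

The side crop shows the white jar's cap centre at (384.7,129.7), and the deck's near edge running from (318,156) to (408,158). I'll triangulate the deck height from both views.

Run:
```python
from h import *
def Pm(n):
    m=env.camera_model(n);T=np.linalg.inv(np.array(m["world_from_camera"]));K=np.array([[m["fx"],0,m["cx"]],[0,m["fy"],m["cy"]],[0,0,1]]);return K@T[:3]
def tri(a,b):
    X=cv2.triangulatePoints(Pm("top"),Pm("side"),np.float64(a).reshape(2,1),np.float64(b).reshape(2,1)).ravel();return X[:3]/X[3]
print("whitecap",tri((448.6,259.6),(384.7,129.7)))
print("front-left",tri((416,287),(408.3,158.3)));print("back-left",tri((424,187.6),(318.3,155.8)))
for z in(.065,.07,.075,.08,.085,.09):
    print(z,"plate",ray("top",[[481.5,266.8]],z).round(4),"ring",ray("top",[[482.4,266.4]],z+.012).round(4),
     "pitch",np.diff(ray("top",[[441.2,260.8],[481.5,266.8]],z),axis=0).round(4), 'W',ray("top",[[448.6,259.6]],z+.055).round(4))
s=cv2.imread("pics/side0.png")[:,:,::-1].copy()
for n,b in(("red",(250,175,285,215)),("yellow",(288,160,320,195)),("blue",(268,148,298,180))):print(n,cap(s,n,b,.147,.026,"side"))
```

```text
whitecap [ 0.4361614  -0.28744171  0.13721014]
front-left [ 0.36941721 -0.23401372  0.08003325]
back-left [ 0.60978849 -0.22964752  0.07906768]
0.065 plate [[ 0.4395 -0.3875]] ring [[ 0.4393 -0.3852]] pitch [[ 0.0001 -0.0966]] W [[ 0.4381 -0.2924]]
0.07 plate [[ 0.4389 -0.3857]] ring [[ 0.4387 -0.3833]] pitch [[ 0.0001 -0.0962]] W [[ 0.4375 -0.2909]]
0.075 plate [[ 0.4383 -0.3838]] ring [[ 0.4381 -0.3815]] pitch [[ 0.0001 -0.0957]] W [[ 0.4369 -0.2895]]
0.08 plate [[ 0.4377 -0.382 ]] ring [[ 0.4375 -0.3797]] pitch [[ 0.0001 -0.0953]] W [[ 0.4363 -0.2881]]
0.085 plate [[ 0.4371 -0.3802]] ring [[ 0.437  -0.3779]] pitch [[ 0.0001 -0.0948]] W [[ 0.4357 -0.2866]]
0.09 plate [[ 0.4365 -0.3784]] ring [[ 0.4364 -0.376 ]] pitch [[ 0.0001 -0.0943]] W [[ 0.435  -0.2852]]
red (array([0.66405539, 0.0738978 ]), (np.float64(267.42137096774195), np.float64(191.51008064516128), np.int64(496), np.float64(0.05172069281281404)))
yellow (array([ 0.60368553, -0.00191925]), (np.float64(303.35), np.float64(175.93695652173912), np.int64(460), np.float64(0.05464067441944402)))
blue (array([ 0.66759061, -0.07229807]), (np.float64(282.2634560906516), np.float64(161.20963172804534), np.int64(353), np.float64(0.04893710849642245)))
```

play_rows(
  rows=[
    [[0,0,0,-25,33,0,70],[0,0,0,-25,33,0,70],[0,0,0,-25,33,0,70],[0,0,0,-25,33,0,70],[0,0,0,-25,33,0,70]],
  ],
)

```text
time: 0.93
tcp_pos: [0.4713, -0.2517, 0.289]
eef_rot: [-0.001, -3.141, -0.001]
contact_force: [1.0, -0.2, 0.1]
width: 0.0702
grasp_force: 0.0
```

play_rows(
  rows=[
    [[0,0,0,-25,33,0,70],[0,0,0,-25,33,0,70],[0,0,0,-25,33,0,70],[0,0,0,-25,33,0,70],[0,0,0,-25,33,0,70]],
  ],
)

```text
time: 1.35
tcp_pos: [0.5964, -0.0868, 0.2889]
eef_rot: [-0.001, -3.141, -0.0]
contact_force: [1.2, -1.0, 0.2]
width: 0.0699
grasp_force: 0.0
```

The deck is at about z=0.079, which puts the holder at about (0.438,-0.382) with the jar's seat at z≈0.083. I'll take bottle_red first.

play_rows(
  rows=[
    [[0,0,0,-13.5,31.6,0,72],[0,0,0,-13.5,31.6,0,72],[0,0,0,-13.5,31.6,0,72],[0,0,0,-13.5,31.6,0,72],[0,0,0,-13.5,31.6,0,72]],
  ],
)

```text
time: 1.77
tcp_pos: [0.6636, 0.0709, 0.2888]
eef_rot: [-0.001, -3.141, 0.0]
contact_force: [0.7, -0.1, 0.5]
width: 0.072
grasp_force: 0.0
```

play_rows(
  rows=[
    [[0,0,0,0,0,25,72],[0,0,0,0,0,25,72],[0,0,0,0,0,25,72],[0,0,0,0,0,25,72],[0,0,0,0,0,20,72]],
  ],
)

```text
time: 2.18
tcp_pos: [0.6623, 0.0693, 0.1664]
eef_rot: [-0.001, -3.138, 0.0]
contact_force: [-0.1, -0.7, -0.1]
width: 0.072
grasp_force: 0.0
```

Run:
```python
from h import *
print(env.get_obs()["tcp_pos"],tool((.664,.071)))
t=env.snapshot("top");s=env.snapshot("side")
f=lambda i,x,y:cv2.resize(i[y:y+110,x:x+110],None,fx=3.6,fy=3.6,interpolation=2)[:,:,::-1]
cv2.imwrite("pics/r1.png",np.hstack([f(t,265,80),f(s,210,130)]))
```

```text
[0.66233611 0.06932811 0.16636857] [-1.66299699  1.67277015 -0.00596885]
```

View pics/r1.png

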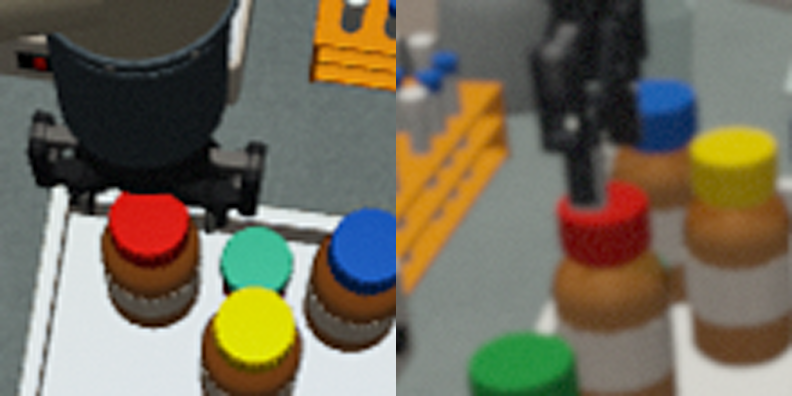

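The fingers straddle the red cap. It is centred in the top crop, and in the side crop the +y finger hangs just above it. I'll descend and grip.

play_rows(
  rows=[
    [[0,0,0,-1.5,1.5,16,72],[0,0,0,0,0,16,72],[0,0,0,0,0,14,72],[0,0,0,0,0,2,72],[0,0,0,0,0,0,72]],
  ],
)

```text
time: 2.7
tcp_pos: [0.6649, 0.0705, 0.1216]
eef_rot: [-0.001, -3.141, 0.001]
contact_force: [0.0, 0.1, -0.1]
width: 0.0719
grasp_force: 0.0
```

play_rows(
  grip_force=50,
  rows=[
    [[0,0,0,0,0,0,40],[0,0,0,0,0,0,40],[0,0,0,0,0,0,40],[0,0,0,0,0,0,40],[0,0,0,0,0,0,40]],
  ],
)

```text
time: 3.12
tcp_pos: [0.6661, 0.0709, 0.1235]
eef_rot: [0.0, 3.137, 0.001]
contact_force: [0.4, 1.1, 5.3]
width: 0.0506
grasp_force: 53.0
```

play_rows(
  rows=[
    [[0,0,0,0,0,0,40],[0,0,0,0,0,-2,40],[0,0,0,0,0,-5,40],[0,0,0,0,0,-5,40],[0,0,0,0,0,-5,40]],
  ],
)

```text
time: 3.53
tcp_pos: [0.6643, 0.0705, 0.1379]
eef_rot: [-0.001, -3.14, 0.0]
contact_force: [0.3, -0.1, -4.4]
width: 0.051
grasp_force: 52.6
```

Gripped, with about 4.4 N of weight on the wrist. TCP sits 0.1185 above the underside. I'll lift and carry it to the mat spot (0.478,0.376).

play_rows(
  grip_force=70,
  rows=[
    [[0,0,0,0,0,-15,40],[0,0,0,0,0,-28,40],[0,0,0,0,0,-35,40],[0,0,0,0,0,-35,40],[0,0,0,8,8,-32,40]],
  ],
)

```text
time: 3.95
tcp_pos: [0.6572, 0.0772, 0.2851]
eef_rot: [0.004, 3.141, -0.002]
contact_force: [1.1, 0.7, -3.7]
width: 0.0502
grasp_force: 75.1
```

play_rows(
  rows=[
    [[0,0,0,15,20,-5,40],[0,0,0,19,31,0,40],[0,0,0,19,31,0,40],[0,0,0,19,31,0,40],[0,0,0,19,31,0,40]],
  ],
)

```text
time: 4.37
tcp_pos: [0.5647, 0.2237, 0.2884]
eef_rot: [-0.002, -3.141, -0.0]
contact_force: [1.2, 1.4, -3.8]
width: 0.0504
grasp_force: 75.4
```

play_rows(
  rows=[
    [[0,0,0,19,31,0,40],[0,0,0,19,31,0,40],[0,0,0,19,31,0,40],[0,0,0,18,31,0,40],[0,0,0,12,20,0,40]],
  ],
)

```text
time: 4.78
tcp_pos: [0.4769, 0.3693, 0.2883]
eef_rot: [0.002, -3.141, -0.001]
contact_force: [1.1, -0.1, -3.8]
width: 0.0502
grasp_force: 75.2
```

play_rows(
  rows=[
    [[0,0,0,0,8,5,40],[0,0,0,0,0,20,40],[0,0,0,0,0,30,40],[0,0,0,0,0,30,40],[0,0,0,0,0,20,40]],
  ],
)

```text
time: 5.2
tcp_pos: [0.478, 0.3737, 0.1801]
eef_rot: [-0.002, -3.138, 0.004]
contact_force: [-0.4, -0.3, -4.6]
width: 0.0504
grasp_force: 75.3
```

play_rows(
  rows=[
    [[0,0,0,0,0,18,40],[0,0,0,0,0,14,40],[0,0,0,0,0,10,40],[0,0,0,0,0,5,40],[0,0,0,0,0,0,40]],
  ],
)

```text
time: 5.62
tcp_pos: [0.4788, 0.3742, 0.1353]
eef_rot: [-0.002, -3.14, 0.002]
contact_force: [-0.6, -0.3, -3.6]
width: 0.0505
grasp_force: 75.3
```

play_rows(
  rows=[
    [[0,0,0,0,0,2,40],[0,0,0,0,0,2,40],[0,0,0,0,0,0,40],[0,0,0,0,0,0,40],[0,0,0,0,0,0,40]],
  ],
)

```text
time: 6.03
tcp_pos: [0.4792, 0.375, 0.1328]
eef_rot: [0.001, 3.141, 0.001]
contact_force: [0.7, -0.1, -4.7]
width: 0.0506
grasp_force: 75.3
```

play_rows(
  rows=[
    [[0,0,0,0,0,4,40],[0,0,0,0,0,3,40],[0,0,0,0,0,2,40],[0,0,0,0,0,1,40],[0,0,0,0,0,0,40]],
  ],
)

```text
time: 6.45
tcp_pos: [0.479, 0.3747, 0.122]
eef_rot: [-0.001, -3.141, 0.001]
contact_force: [-0.1, 0.3, -4.0]
width: 0.0504
grasp_force: 75.7
```

play_rows(
  rows=[
    [[0,0,0,0,0,0.5,40],[0,0,0,0,0,0.5,40],[0,0,0,0,0,0,40],[0,0,0,0,0,0,40],[0,0,0,0,0,0,40]],
  ],
)

```text
time: 6.87
tcp_pos: [0.4792, 0.3749, 0.1217]
eef_rot: [0.001, 3.141, 0.0]
contact_force: [-0.3, 0.3, 0.2]
width: 0.0502
grasp_force: 75.6
```

Touchdown: the weight is off the wrist. I'll release it, rise, and go to yellow at (0.602,-0.007).

play_rows(
  rows=[
    [[0,0,0,0,0,0.5,72],[0,0,0,0,0,0,72],[0,0,0,0,0,0,72],[0,0,0,0,0,0,72],[0,0,0,0,0,0,72]],
  ],
)

```text
time: 7.28
tcp_pos: [0.4792, 0.3749, 0.121]
eef_rot: [0.001, 3.141, 0.001]
contact_force: [0.1, -1.6, 0.6]
width: 0.0718
grasp_force: 0.0
```

play_rows(
  rows=[
    [[0,0,0,0,0,-10,72],[0,0,0,0,0,-25,72],[0,0,0,0,0,-35,72],[0,0,0,0,0,-35,72],[0,0,0,0,0,-30,72]],
  ],
)

```text
time: 7.7
tcp_pos: [0.4794, 0.3747, 0.2594]
eef_rot: [0.001, 3.139, 0.002]
contact_force: [0.4, 0.7, 0.1]
width: 0.072
grasp_force: 0.0
```

play_rows(
  rows=[
    [[0,0,0,-12,-36,-15,72],[0,0,0,-12,-38,-10,72],[0,0,0,-12,-38,0,72],[0,0,0,-12,-38,0,72],[0,0,0,-12,-38,0,72]],
  ],
)

```text
time: 8.12
tcp_pos: [0.5392, 0.1851, 0.2822]
eef_rot: [0.0, 3.14, 0.001]
contact_force: [1.9, 0.5, 0.7]
width: 0.0721
grasp_force: 0.0
```

play_rows(
  rows=[
    [[0,0,0,-12,-38,0,72],[0,0,0,-12,-38,0,72],[0,0,0,-12,-38,0,72],[0,0,0,-12,-38,0,72],[0,0,0,-13,-36,0,72]],
  ],
)

```text
time: 8.53
tcp_pos: [0.6, -0.0035, 0.2821]
eef_rot: [0.001, 3.14, 0.0]
contact_force: [1.1, 0.9, 0.6]
width: 0.0722
grasp_force: 0.0
```

play_rows(
  rows=[
    [[0,0,0,-2,-6,5,72],[0,0,0,0,0,25,72],[0,0,0,0,0,35,72],[0,0,0,0,0,35,72],[0,0,0,0,0,20,72]],
  ],
)

```text
time: 8.95
tcp_pos: [0.6001, -0.0074, 0.1576]
eef_rot: [-0.002, -3.137, -0.001]
contact_force: [-0.3, -0.4, -0.8]
width: 0.0719
grasp_force: 0.0
```

Run:
```python
from h import *
print(env.get_obs()["tcp_pos"],tool((.602,-.007)))
t=env.snapshot("top");s=env.snapshot("side")
f=lambda i,x,y,w:cv2.resize(i[y:y+w,x:x+w],(396,396),interpolation=2)[:,:,::-1]
cv2.imwrite("pics/y1.png",np.hstack([f(t,150,100,240),f(s,240,120,270)]))
```

```text
[ 0.60013561 -0.00742619  0.15761168] [-1.86375035  0.42890791 -0.00756211]
```

View pics/y1.png

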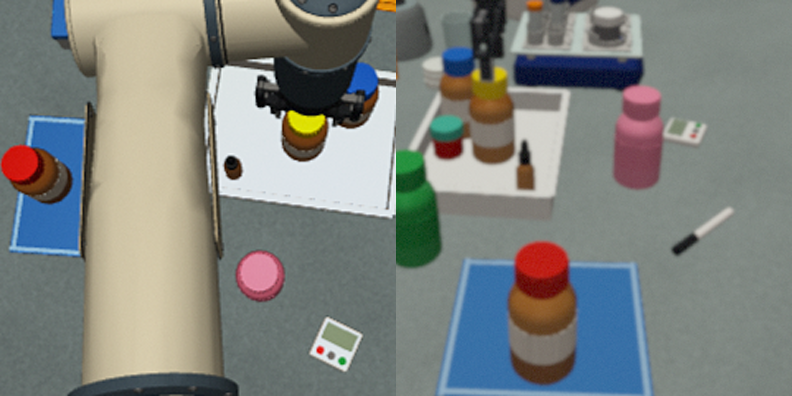

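The red bottle stands upright on the mat at top crop (37,172), and the fingers straddle the yellow cap. I'll descend and grip.

play_rows(
  rows=[
    [[0,0,0,-1.5,0,12,72],[0,0,0,0,0,10,72],[0,0,0,0,0,8,72],[0,0,0,0,0,2,72],[0,0,0,0,0,0,72]],
  ],
)

```text
time: 9.47
tcp_pos: [0.6032, -0.0073, 0.1289]
eef_rot: [-0.001, -3.141, 0.0]
contact_force: [0.4, 0.6, -0.1]
width: 0.0722
grasp_force: 0.0
```

play_rows(
  grip_force=60,
  rows=[
    [[0,0,0,0,0,0,40],[0,0,0,0,0,0,40],[0,0,0,0,0,0,40],[0,0,0,0,0,0,40],[0,0,0,0,0,0,40]],
  ],
)

```text
time: 9.88
tcp_pos: [0.6043, -0.0072, 0.1301]
eef_rot: [0.0, 3.139, 0.0]
contact_force: [0.6, 0.6, 5.4]
width: 0.0501
grasp_force: 63.3
```

play_rows(
  rows=[
    [[0,0,0,0,0,0,40],[0,0,0,0,0,-2,40],[0,0,0,0,0,-5,40],[0,0,0,0,0,-5,40],[0,0,0,0,0,-5,40]],
  ],
)

```text
time: 10.3
tcp_pos: [0.6026, -0.0074, 0.1453]
eef_rot: [-0.001, -3.139, 0.0]
contact_force: [0.2, -1.2, -3.4]
width: 0.05
grasp_force: 62.9
```

play_rows(
  grip_force=75,
  rows=[
    [[0,0,0,0,0,-15,40],[0,0,0,0,0,-28,40],[0,0,0,0,0,-35,40],[0,0,0,0,0,-35,40],[0,0,0,8,8,-30,40]],
  ],
)

```text
time: 10.72
tcp_pos: [0.5958, -0.0004, 0.2909]
eef_rot: [0.003, 3.141, -0.001]
contact_force: [1.6, 0.7, -3.4]
width: 0.0493
grasp_force: 81.0
```

play_rows(
  rows=[
    [[0,0,0,17,25,-5,40],[0,0,0,19,31,0,40],[0,0,0,19,31,0,40],[0,0,0,19,31,0,40],[0,0,0,19,31,0,40]],
  ],
)

```text
time: 11.13
tcp_pos: [0.501, 0.1508, 0.2939]
eef_rot: [-0.002, -3.141, -0.0]
contact_force: [1.0, 1.0, -4.0]
width: 0.0495
grasp_force: 81.0
```

play_rows(
  rows=[
    [[0,0,0,19,31,0,40],[0,0,0,19,31,0,40],[0,0,0,19,31,0,40],[0,0,0,12,20,0,40],[0,0,0,4,8,0,40]],
  ],
)

```text
time: 11.55
tcp_pos: [0.4274, 0.2732, 0.2938]
eef_rot: [0.004, -3.141, -0.001]
contact_force: [1.0, 0.1, -4.3]
width: 0.0499
grasp_force: 80.9
```

play_rows(
  rows=[
    [[0,0,0,0,0,10,40],[0,0,0,0,0,25,40],[0,0,0,0,0,35,40],[0,0,0,0,0,30,40],[0,0,0,0,0,20,40]],
  ],
)

```text
time: 11.97
tcp_pos: [0.4283, 0.2687, 0.1701]
eef_rot: [-0.003, -3.137, 0.005]
contact_force: [-0.1, -0.3, -4.6]
width: 0.0496
grasp_force: 81.0
```

play_rows(
  rows=[
    [[0,0,0,0,0,10,40],[0,0,0,0,0,6,40],[0,0,0,0,0,4,40],[0,0,0,0,0,0,40],[0,0,0,0,0,0,40]],
  ],
)

```text
time: 12.38
tcp_pos: [0.4303, 0.2712, 0.155]
eef_rot: [0.001, 3.14, 0.002]
contact_force: [-0.5, 0.7, -3.2]
width: 0.05
grasp_force: 81.0
```

Target TCP z is 0.128, 27 mm further down.

play_rows(
  rows=[
    [[0,0,0,0,0,9,40],[0,0,0,0,0,8,40],[0,0,0,0,0,6,40],[0,0,0,0,0,2,40],[0,0,0,0,0,0,40]],
  ],
)

```text
time: 12.8
tcp_pos: [0.4295, 0.2707, 0.1285]
eef_rot: [-0.001, -3.141, 0.001]
contact_force: [0.0, 0.4, -4.1]
width: 0.0498
grasp_force: 81.2
```

play_rows(
  rows=[
    [[0,0,0,0,0,0.5,40],[0,0,0,0,0,0.5,40],[0,0,0,0,0,0,40],[0,0,0,0,0,0,40],[0,0,0,0,0,0,40]],
  ],
)

```text
time: 13.22
tcp_pos: [0.4297, 0.2709, 0.1283]
eef_rot: [0.001, 3.141, 0.0]
contact_force: [-1.6, -0.6, 2.2]
width: 0.0498
grasp_force: 81.4
```

Touchdown. I'll release it and go to blue at (0.667,-0.0745).

play_rows(
  rows=[
    [[0,0,0,0,0,0,72],[0,0,0,0,0,0,72],[0,0,0,0,0,0,72],[0,0,0,0,0,0,72],[0,0,0,0,0,0,72]],
  ],
)

```text
time: 13.63
tcp_pos: [0.4296, 0.271, 0.1278]
eef_rot: [0.001, 3.141, 0.0]
contact_force: [-0.0, 0.1, 0.2]
width: 0.0721
grasp_force: 0.0
```

play_rows(
  rows=[
    [[0,0,0,0,0,-10,72],[0,0,0,0,0,-25,72],[0,0,0,0,0,-35,72],[0,0,0,0,0,-35,72],[0,0,0,0,0,-30,72]],
  ],
)

```text
time: 14.05
tcp_pos: [0.4298, 0.2707, 0.2662]
eef_rot: [0.001, 3.139, 0.002]
contact_force: [1.5, 0.8, -0.8]
width: 0.0717
grasp_force: 0.0
```

play_rows(
  rows=[
    [[0,0,0,-20,-29,-15,72],[0,0,0,-20,-29,0,72],[0,0,0,-20,-29,0,72],[0,0,0,-20,-29,0,72],[0,0,0,-20,-29,0,72]],
  ],
)

```text
time: 14.47
tcp_pos: [0.5301, 0.1243, 0.279]
eef_rot: [0.0, 3.14, 0.001]
contact_force: [0.2, 0.6, -0.6]
width: 0.0722
grasp_force: 0.0
```

play_rows(
  rows=[
    [[0,0,0,-20,-29,0,72],[0,0,0,-20,-29,0,72],[0,0,0,-20,-29,0,72],[0,0,0,-20,-29,0,72],[0,0,0,-20,-29,0,72]],
  ],
)

```text
time: 14.88
tcp_pos: [0.63, -0.021, 0.2788]
eef_rot: [0.001, 3.141, -0.0]
contact_force: [1.4, 0.2, 1.2]
width: 0.0718
grasp_force: 0.0
```

play_rows(
  rows=[
    [[0,0,0,-20,-29,0,72],[0,0,0,-17,-27,0,72],[0,0,0,0,0,15,72],[0,0,0,0,0,30,72],[0,0,0,0,0,30,72]],
  ],
)

```text
time: 15.3
tcp_pos: [0.6673, -0.0763, 0.2034]
eef_rot: [0.003, 3.138, 0.0]
contact_force: [1.0, 0.2, -0.9]
width: 0.0719
grasp_force: 0.0
```

Run:
```python
from h import *
print(env.get_obs()["tcp_pos"],tool((.667,-.0745)))
t=env.snapshot("top");s=env.snapshot("side")
f=lambda i,x,y,w:cv2.resize(i[y:y+w,x:x+w],(396,396),interpolation=2)[:,:,::-1]
cv2.imwrite("pics/b1.png",np.hstack([f(t,280,70,120),f(s,240,120,270)]))
```

```text
[ 0.66725536 -0.07628454  0.20343212] [ 2.59009047e-01  1.78401540e+00 -8.58761593e-04]
```

View pics/b1.png

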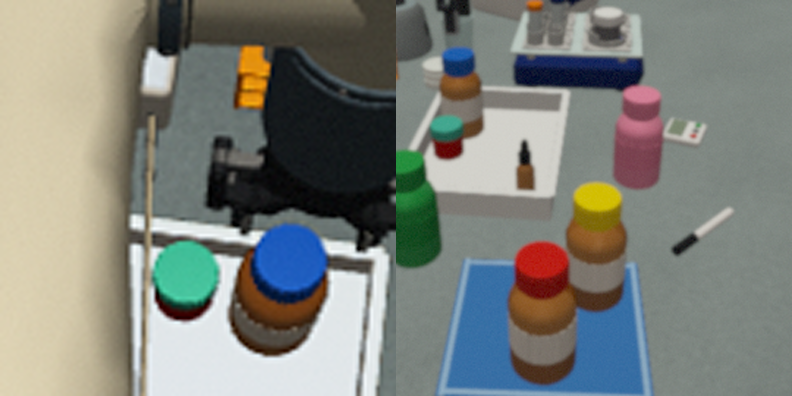

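The jar is still in place, red and yellow stand on the mat, and the fingers are centred above the blue cap. I'll descend and grip.

play_rows(
  rows=[
    [[0,0,0,0,1,20,72],[0,0,0,0,0,20,72],[0,0,0,0,0,18,72],[0,0,0,0,0,12,72],[0,0,0,0,0,4,72]],
  ],
)

```text
time: 15.82
tcp_pos: [0.6663, -0.0742, 0.129]
eef_rot: [-0.0, -3.141, 0.001]
contact_force: [0.5, -0.0, -1.3]
width: 0.0721
grasp_force: 0.0
```

play_rows(
  grip_force=60,
  rows=[
    [[0,0,0,0,0,0,72],[0,0,0,0,0,0,72],[0,0,0,0,0,0,40],[0,0,0,0,0,0,40],[0,0,0,0,0,0,40]],
  ],
)

```text
time: 16.23
tcp_pos: [0.6676, -0.0743, 0.131]
eef_rot: [0.0, 3.137, -0.0]
contact_force: [1.2, 0.5, 5.3]
width: 0.0501
grasp_force: 63.2
```

play_rows(
  rows=[
    [[0,0,0,0,0,0,40],[0,0,0,0,0,0,40],[0,0,0,0,0,0,40],[0,0,0,0,0,0,40],[0,0,0,0,0,0,40]],
  ],
)

```text
time: 16.65
tcp_pos: [0.6676, -0.0743, 0.131]
eef_rot: [0.0, 3.137, -0.001]
contact_force: [-0.2, 1.1, 6.0]
width: 0.05
grasp_force: 63.4
```

play_rows(
  rows=[
    [[0,0,0,0,0,-1,40],[0,0,0,0,0,-3,40],[0,0,0,0,0,-5,40],[0,0,0,0,0,-5,40],[0,0,0,0,0,-5,40]],
  ],
)

```text
time: 17.07
tcp_pos: [0.6658, -0.0743, 0.1474]
eef_rot: [-0.001, -3.14, -0.0]
contact_force: [-0.1, -0.5, -3.5]
width: 0.0507
grasp_force: 62.9
```

Gripped. Blue goes to (0.541,0.280).

play_rows(
  grip_force=75,
  rows=[
    [[0,0,0,0,0,-15,40],[0,0,0,0,0,-28,40],[0,0,0,0,0,-35,40],[0,0,0,0,0,-35,40],[0,0,0,5,12,-30,40]],
  ],
)

```text
time: 17.48
tcp_pos: [0.6613, -0.0642, 0.2932]
eef_rot: [0.005, 3.141, -0.002]
contact_force: [0.3, 1.5, -3.3]
width: 0.0498
grasp_force: 81.2
```

play_rows(
  rows=[
    [[0,0,0,10,28,-5,40],[0,0,0,12,34,0,40],[0,0,0,12,34,0,40],[0,0,0,12,34,0,40],[0,0,0,12,34,0,40]],
  ],
)

```text
time: 17.9
tcp_pos: [0.6024, 0.103, 0.296]
eef_rot: [-0.002, -3.141, -0.0]
contact_force: [1.1, 0.6, -3.2]
width: 0.0499
grasp_force: 81.4
```

play_rows(
  rows=[
    [[0,0,0,12,34,0,40],[0,0,0,12,34,0,40],[0,0,0,12,34,0,40],[0,0,0,12,34,0,40],[0,0,0,9,28,0,40]],
  ],
)

```text
time: 18.32
tcp_pos: [0.5451, 0.2679, 0.296]
eef_rot: [0.001, -3.141, -0.001]
contact_force: [0.5, 0.9, -3.7]
width: 0.0498
grasp_force: 81.2
```

play_rows(
  rows=[
    [[0,0,0,5,14,10,40],[0,0,0,0,0,25,40],[0,0,0,0,0,35,40],[0,0,0,0,0,30,40],[0,0,0,0,0,20,40]],
  ],
)

```text
time: 18.73
tcp_pos: [0.5397, 0.2788, 0.172]
eef_rot: [-0.001, -3.137, 0.004]
contact_force: [-0.7, 0.3, -4.5]
width: 0.0496
grasp_force: 81.2
```

play_rows(
  rows=[
    [[0,0,0,0,0,10,40],[0,0,0,0,0,6,40],[0,0,0,0,0,4,40],[0,0,0,0,0,0,40],[0,0,0,0,0,0,40]],
  ],
)

```text
time: 19.15
tcp_pos: [0.5423, 0.2801, 0.1572]
eef_rot: [0.001, 3.14, 0.002]
contact_force: [-0.0, 0.3, -3.2]
width: 0.0498
grasp_force: 81.2
```

play_rows(
  rows=[
    [[0,0,0,0,0,9,40],[0,0,0,0,0,8,40],[0,0,0,0,0,6,40],[0,0,0,0,0,3,40],[0,0,0,0,0,0,40]],
  ],
)

```text
time: 19.57
tcp_pos: [0.5415, 0.2797, 0.1296]
eef_rot: [0.001, 3.142, -0.001]
contact_force: [0.9, 0.2, -3.1]
width: 0.0499
grasp_force: 81.7
```

play_rows(
  rows=[
    [[0,0,0,0,0,0.5,40],[0,0,0,0,0,0.5,40],[0,0,0,0,0,0,40],[0,0,0,0,0,0,40],[0,0,0,0,0,0,40]],
  ],
)

```text
time: 19.98
tcp_pos: [0.5417, 0.2798, 0.1292]
eef_rot: [0.001, 3.141, 0.0]
contact_force: [-1.8, -1.0, 0.5]
width: 0.0495
grasp_force: 81.7
```

Blue is down. I'll release it, rise, and look with the arm aside.

play_rows(
  rows=[
    [[0,0,0,0,0,0,72],[0,0,0,0,0,0,72],[0,0,0,0,0,0,72],[0,0,0,0,0,0,72],[0,0,0,0,0,0,72]],
  ],
)

```text
time: 20.4
tcp_pos: [0.5417, 0.2798, 0.1289]
eef_rot: [0.001, 3.141, 0.0]
contact_force: [1.0, -0.1, 0.2]
width: 0.0721
grasp_force: 0.0
```

play_rows(
  rows=[
    [[0,0,0,0,0,-10,72],[0,0,0,0,0,-25,72],[0,0,0,0,0,-35,72],[0,0,0,0,0,-35,72],[0,0,0,0,0,-30,72]],
  ],
)

```text
time: 20.82
tcp_pos: [0.5418, 0.2795, 0.2674]
eef_rot: [0.001, 3.139, 0.001]
contact_force: [1.2, 1.0, 1.0]
width: 0.0719
grasp_force: 0.0
```

play_rows(
  rows=[
    [[0,0,0,4,-36,-15,72],[0,0,0,4,-36,0,72],[0,0,0,4,-36,0,72],[0,0,0,4,-36,0,72],[0,0,0,4,-36,0,72]],
  ],
)

```text
time: 21.23
tcp_pos: [0.5209, 0.0982, 0.2799]
eef_rot: [0.0, 3.14, 0.001]
contact_force: [1.0, -1.0, 0.7]
width: 0.0721
grasp_force: 0.0
```

play_rows(
  rows=[
    [[0,0,0,4,-38,0,72],[0,0,0,4,-38,0,72],[0,0,0,4,-38,0,72],[0,0,0,4,-38,0,72],[0,0,0,4,-38,0,72]],
  ],
)

```text
time: 21.65
tcp_pos: [0.5007, -0.092, 0.28]
eef_rot: [0.001, 3.14, -0.0]
contact_force: [1.1, 0.2, -0.1]
width: 0.072
grasp_force: 0.0
```

play_rows(
  rows=[
    [[0,0,0,0,-38,0,72],[0,0,0,0,-20,0,72],[0,0,0,0,0,0,72],[0,0,0,0,0,0,72],[0,0,0,0,0,0,72]],
  ],
)

```text
time: 22.07
tcp_pos: [0.5013, -0.148, 0.2793]
eef_rot: [0.001, 3.141, 0.0]
contact_force: [-0.5, 0.7, -0.9]
width: 0.0724
grasp_force: 0.0
```

Run:
```python
from h import *
t=env.snapshot("top");s=env.snapshot("side");o=env.get_obs();print(o["tcp_pos"])
p,i=cap(t,"teal",(322,138,352,165),.060,.0255);print("jar",p,i,tool(p))
cv2.imwrite("pics/m_t.png",t[:,:,::-1])
f=lambda i,x,y,w:cv2.resize(i[y:y+w,x:x+w],(396,396),interpolation=2)[:,:,::-1]
cv2.imwrite("pics/m1.png",np.hstack([f(t,150,100,260),f(s,240,120,270)]))
```

```text
[ 0.50138198 -0.14735331  0.27917093]Traceback (most recent call last):
  File "<stdin>", line 3, in <module>
  File "h.py", line 15, in cap
    m=hm&(S>120)&(V>70);k=np.zeros_like(m);u0,v0,u1,v1=box;k[v0:v1,u0:u1]=1;m=big(m&k)
                                                                              ~~~^^^^^
  File "h.py", line 9, in big
    return l==1+np.argmax(s[1:,4])
                ~~~~~~~~~^^^^^^^^^
    return _wrapfunc(a, 'argmax', axis=axis, out=out, **kwds)
    return bound(*args, **kwds)
ValueError: attempt to get argmax of an empty sequence
```

Run:
```python
from h import *
t=env.snapshot("top");s=env.snapshot("side")
f=lambda i,x,y,w:cv2.resize(i[y:y+w,x:x+w],(396,396),interpolation=2)[:,:,::-1]
cv2.imwrite("pics/m1.png",np.hstack([f(t,150,100,260),f(s,240,120,270)]))
s0=cv2.imread("pics/side0.png")[:,:,::-1].copy()
print(tool((.675,-.002)))
try: print(cap(s,"teal",(250,190,300,220),.06,.0255,"side"))
except Exception as e: print(e)
```

```text
[-1.73762965e+02  1.45138984e+02  6.73848220e-02]
(array([0.67562473, 0.00504535]), (np.float64(273.56704980842915), np.float64(207.11494252873564), np.int64(261), np.float64(0.04650051257312331)))
```

View pics/m1.png

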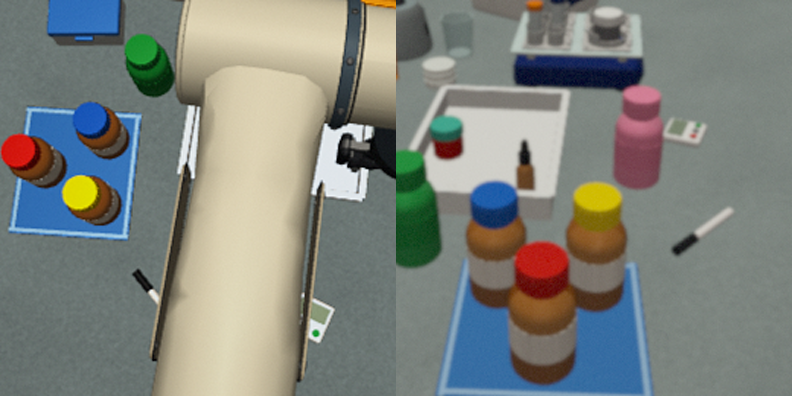

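All three bottles stand on the mat, at top crop (35,160), (100,130) and (92,200). The jar is still at its place, so I'll fetch it at (0.675,-0.002).

play_rows(
  rows=[
    [[0,0,0,-25,21,0,72],[0,0,0,-25,21,0,72],[0,0,0,-25,21,0,72],[0,0,0,-25,21,0,72],[0,0,0,-25,21,0,72]],
  ],
)

```text
time: 22.68
tcp_pos: [0.6273, -0.0413, 0.279]
eef_rot: [-0.001, 3.141, -0.0]
contact_force: [0.8, -1.3, 0.2]
width: 0.072
grasp_force: 0.0
```

play_rows(
  rows=[
    [[0,0,0,-25,21,0,72],[0,0,0,-24,19,0,72],[0,0,0,0,0,20,72],[0,0,0,0,0,33,72],[0,0,0,0,0,35,72]],
  ],
)

```text
time: 23.1
tcp_pos: [0.6765, -0.0016, 0.1906]
eef_rot: [-0.002, 3.138, 0.001]
contact_force: [0.4, 0.3, -0.1]
width: 0.0722
grasp_force: 0.0
```

play_rows(
  rows=[
    [[0,0,0,0,0,33,72],[0,0,0,0,0,25,72],[0,0,0,0,0,18,72],[0,0,0,0,0,10,72],[0,0,0,0,0,0,72]],
  ],
)

```text
time: 23.52
tcp_pos: [0.6739, -0.0027, 0.1021]
eef_rot: [0.0, -3.137, 0.001]
contact_force: [-1.0, 0.1, -0.4]
width: 0.0721
grasp_force: 0.0
```

Run:
```python
from h import *
print(env.get_obs()["tcp_pos"],tool((.675,-.002)))
t=env.snapshot("top");s=env.snapshot("side")
f=lambda i,x,y,w:cv2.resize(i[y:y+w,x:x+w],(396,396),interpolation=2)[:,:,::-1]
cv2.imwrite("pics/j1.png",np.hstack([f(t,285,90,110),f(s,230,140,110)]))
```

```text
[ 0.67388284 -0.00272999  0.10207863] [-1.11719686  0.72990744 -0.00582562]
```

View pics/j1.png

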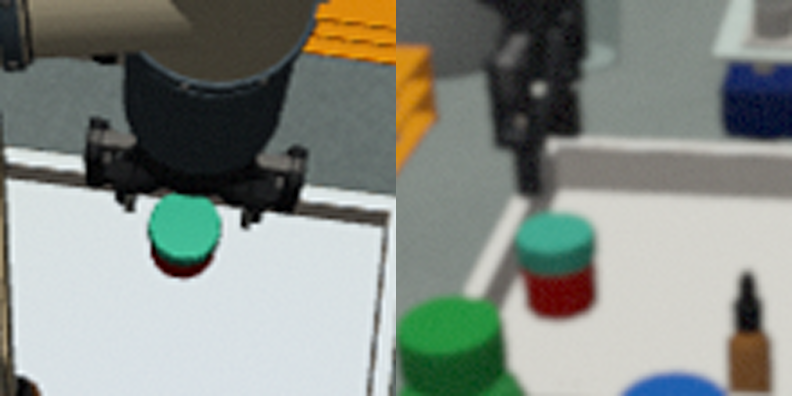

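Run:
```python
from h import *
m=env.camera_model("side");T=np.linalg.inv(np.array(m["world_from_camera"]))
for p in((.674,.043,.11),(.675,-.002,.06),(.675,-.002,.041)):
    c=T[:3,:3]@np.array(p)+T[:3,3];print(p,m["fx"]*c[0]/c[2]+m["cx"],m["fy"]*c[1]/c[2]+m["cy"],c[2])
```

```text
(0.674, 0.043, 0.11) 267.7935496454215 194.08515749339145 0.9452725555180617
(0.675, -0.002, 0.06) 274.50697543686476 203.43716758231804 1.0088402821009472
(0.675, -0.002, 0.041) 275.1985028130836 210.49077132509103 1.0182788327954133
```

The projection matches: the finger is seen at (267,194) and the cap at (274.7,205). I'll descend and grip the jar gently.

play_rows(
  rows=[
    [[0,0,0,0,0,15,72],[0,0,0,0,0,18,72],[0,0,0,0,0,12,72],[0,0,0,0,0,5,72],[0,0,0,0,0,2,72]],
  ],
)

```text
time: 24.03
tcp_pos: [0.6758, -0.0032, 0.0535]
eef_rot: [0.001, 3.141, -0.0]
contact_force: [1.0, -0.1, -0.0]
width: 0.0721
grasp_force: 0.0
```

play_rows(
  grip_force=30,
  rows=[
    [[0,0,0,0,0,0,72],[0,0,0,0,0,0,40],[0,0,0,0,0,0,40],[0,0,0,0,0,0,40],[0,0,0,0,0,0,40]],
  ],
)

```text
time: 24.45
tcp_pos: [0.6765, -0.0033, 0.0546]
eef_rot: [0.0, 3.138, 0.0]
contact_force: [0.5, 0.1, 5.7]
width: 0.0499
grasp_force: 31.7
```

play_rows(
  rows=[
    [[0,0,0,0,0,0,40],[0,0,0,0,0,0,40],[0,0,0,0,0,-4,40],[0,0,0,0,0,-6,40],[0,0,0,0,0,-6,40]],
  ],
)

```text
time: 24.87
tcp_pos: [0.6749, -0.0034, 0.0688]
eef_rot: [-0.001, -3.14, 0.0]
contact_force: [0.5, 0.1, -0.8]
width: 0.0493
grasp_force: 31.2
```

Jar in hand. I'll lift it and carry it to above the holder at (0.438,-0.382).

play_rows(
  rows=[
    [[0,0,0,0,0,-20,40],[0,0,0,0,0,-35,40],[0,0,0,0,0,-38,40],[0,0,0,0,0,-38,40],[0,0,0,0,0,-38,40]],
  ],
)

```text
time: 25.28
tcp_pos: [0.6748, -0.0035, 0.2401]
eef_rot: [0.001, 3.142, -0.0]
contact_force: [1.4, 0.2, -0.7]
width: 0.0495
grasp_force: 31.3
```

play_rows(
  rows=[
    [[0,0,0,10,-15,-36,40],[0,0,0,18,-28,-15,40],[0,0,0,18,-29,0,40],[0,0,0,18,-29,0,40],[0,0,0,18,-29,0,40]],
  ],
)

```text
time: 25.7
tcp_pos: [0.5922, -0.1342, 0.2895]
eef_rot: [0.0, 3.141, 0.0]
contact_force: [0.7, -2.2, -0.3]
width: 0.0494
grasp_force: 31.3
```

play_rows(
  rows=[
    [[0,0,0,18,-29,0,40],[0,0,0,18,-29,0,40],[0,0,0,18,-29,0,40],[0,0,0,18,-29,0,40],[0,0,0,18,-29,0,40]],
  ],
)

```text
time: 26.12
tcp_pos: [0.5018, -0.2794, 0.2893]
eef_rot: [0.001, 3.141, -0.0]
contact_force: [0.7, -0.7, -1.1]
width: 0.0497
grasp_force: 31.3
```

play_rows(
  rows=[
    [[0,0,0,18,-29,0,40],[0,0,0,18,-29,0,40],[0,0,0,18,-29,0,40],[0,0,0,9,-15,0,40],[0,0,0,0,0,0,40]],
  ],
)

```text
time: 26.53
tcp_pos: [0.4377, -0.3829, 0.2891]
eef_rot: [-0.008, -3.141, 0.001]
contact_force: [-0.1, 0.8, -1.0]
width: 0.0494
grasp_force: 31.4
```

play_rows(
  rows=[
    [[0,0,0,1,-1,15,40],[0,0,0,0,0,25,40],[0,0,0,0,0,25,40],[0,0,0,0,0,12,40],[0,0,0,0,0,0,40]],
  ],
)

```text
time: 26.95
tcp_pos: [0.4379, -0.3795, 0.2085]
eef_rot: [-0.001, -3.137, -0.006]
contact_force: [0.2, 0.0, -0.2]
width: 0.0498
grasp_force: 31.4
```

Run:
```python
from h import *
print(env.get_obs()["tcp_pos"],tool((.438,-.382)))
t=env.snapshot("top");s=env.snapshot("side")
f=lambda i,x,y,w:cv2.resize(i[y:y+w,x:x+w],(396,396),interpolation=2)[:,:,::-1]
cv2.imwrite("pics/h1.png",np.hstack([f(t,400,180,120),f(s,310,60,120)]))
```

```text
[ 0.43788541 -0.37948203  0.20851913] [-0.11608141 -2.5178816  -0.01097871]
```

View pics/h1.png

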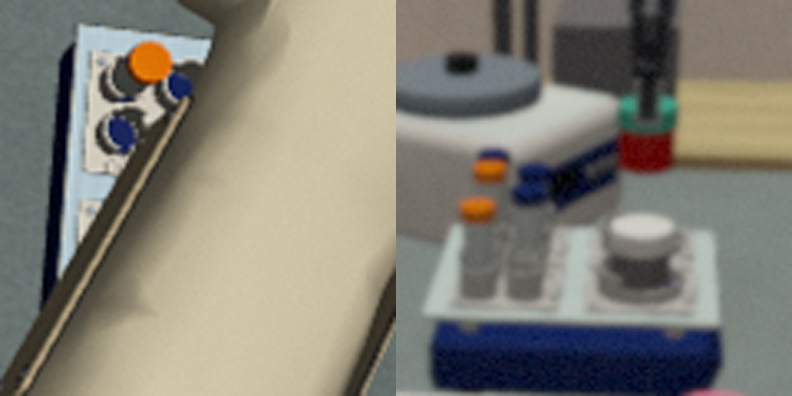

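The arm hides the holder from above. The side crop shows the jar level, above and behind the white jar. I'll go down to just above the sleeve and check x and y.

play_rows(
  rows=[
    [[0,0,0,0,0,12,40],[0,0,0,0,0,15,40],[0,0,0,0,0,8,40],[0,0,0,0,0,0,40],[0,0,0,0,0,0,40]],
  ],
)

```text
time: 27.47
tcp_pos: [0.4394, -0.3814, 0.1777]
eef_rot: [0.001, 3.141, -0.001]
contact_force: [-0.0, 0.4, -0.8]
width: 0.0499
grasp_force: 31.4
```

Run:
```python
from h import *
o=env.get_obs();print(o["tcp_pos"],o["eef_rot"],tool((.4373,-.3805)))
s=env.snapshot("side")
p,i=cap(s,"teal",(370,70,415,130),o["tcp_pos"][2]+.0055,.0255,"side");print(p,i)
```

```text
[ 0.43938841 -0.38139921  0.17772997] [ 5.44193978e-04  3.14112121e+00 -1.37105700e-03] [ 2.08871971e+00  8.98481158e-01 -1.76857813e-03]
[ 0.45817153 -0.36553672] (np.float64(378.24242424242425), np.float64(104.6969696969697), np.int64(33), np.float64(0.0165273016786686))
```

play_rows(
  rows=[
    [[0,0,0,2,1,6,40],[0,0,0,0,0,12,40],[0,0,0,0,0,12,40],[0,0,0,0,0,6,40],[0,0,0,0,0,2,40]],
  ],
)

```text
time: 27.93
tcp_pos: [0.4366, -0.38, 0.1386]
eef_rot: [-0.001, -3.14, -0.001]
contact_force: [-0.9, 1.4, 6.1]
width: 0.0493
grasp_force: 31.9
```

play_rows(
  rows=[
    [[0,0,0,0,0,1,40],[0,0,0,0,0,1,40],[0,0,0,0,0,0,40],[0,0,0,0,0,0,40],[0,0,0,0,0,0,40]],
  ],
)

```text
time: 28.35
tcp_pos: [0.4373, -0.3806, 0.1386]
eef_rot: [0.001, 3.14, -0.002]
contact_force: [-2.3, 2.9, 6.3]
width: 0.0495
grasp_force: 31.9
```

The jar made contact 5 mm above the expected height, with small side forces. I'll check it against the white jar in the side view.

Run:
```python
from h import *
s=env.snapshot("side")
f=lambda i,x,y,w:cv2.resize(i[y:y+w,x:x+w],(560,560),interpolation=2)[:,:,::-1]
cv2.imwrite("pics/h2.png",f(s,335,75,80))
m=env.camera_model("side");T=np.linalg.inv(np.array(m["world_from_camera"]))
for p in((.4362,-.2874,.137),(.4373,-.3805,.137),(.4373,-.3805,.142)):
    c=T[:3,:3]@np.array(p)+T[:3,3];print(p,7*(m["fx"]*c[0]/c[2]+m["cx"]-335),7*(m["fy"]*c[1]/c[2]+m["cy"]-75))
```

```text
(0.4362, -0.2874, 0.137) 348.17743189442973 383.5259118542459
(0.4373, -0.3805, 0.137) 353.1146730696551 300.986539493631
(0.4373, -0.3805, 0.142) 353.6155293976272 289.3183690869952
```

View pics/h2.png

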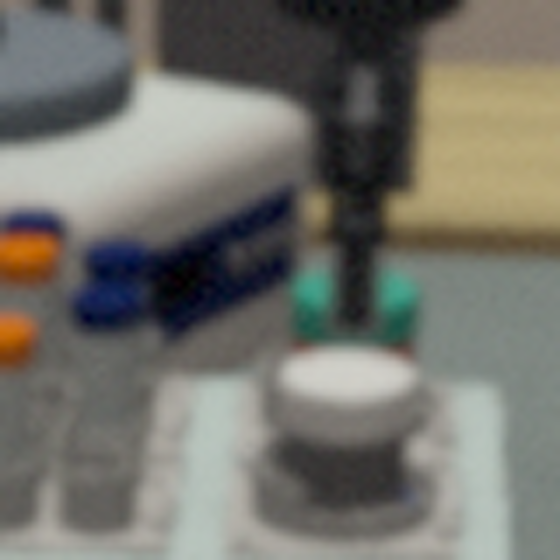

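The contact forces look like plain friction on a floor. The bottle caps also showed that my triangulated heights come out a few mm low, so a seat at about z=0.088 is plausible. I'll release the jar, withdraw, and check from above.

play_rows(
  rows=[
    [[0,0,0,0,0,-1,55],[0,0,0,0,0,0,60],[0,0,0,0,0,0,72],[0,0,0,0,0,0,72],[0,0,0,0,0,0,72]],
  ],
)

```text
time: 28.82
tcp_pos: [0.4372, -0.3802, 0.1377]
eef_rot: [-0.001, -3.142, -0.0]
contact_force: [0.7, -0.0, 0.7]
width: 0.0721
grasp_force: 0.0
```

play_rows(
  rows=[
    [[0,0,0,0,0,-6,72],[0,0,0,0,0,-20,72],[0,0,0,0,0,-35,72],[0,0,0,0,0,-38,72],[0,0,0,0,0,-38,72]],
  ],
)

```text
time: 29.23
tcp_pos: [0.4366, -0.38, 0.2767]
eef_rot: [-0.001, -3.141, 0.0]
contact_force: [2.0, -1.4, 0.7]
width: 0.0722
grasp_force: 0.0
```

play_rows(
  rows=[
    [[0,0,0,0,30,-10,72],[0,0,0,0,38,0,72],[0,0,0,0,38,0,72],[0,0,0,0,38,0,72],[0,0,0,0,38,0,72]],
  ],
)

```text
time: 29.65
tcp_pos: [0.4368, -0.1967, 0.2853]
eef_rot: [0.002, 3.141, -0.0]
contact_force: [1.6, 0.7, -0.3]
width: 0.0719
grasp_force: 0.0
```

play_rows(
  rows=[
    [[0,0,0,0,38,0,72],[0,0,0,0,38,0,72],[0,0,0,0,38,0,72],[0,0,0,0,38,0,72],[0,0,0,0,38,0,72]],
  ],
)

```text
time: 30.07
tcp_pos: [0.4369, -0.0065, 0.2856]
eef_rot: [0.001, 3.14, 0.0]
contact_force: [1.5, -0.8, 0.2]
width: 0.0722
grasp_force: 0.0
```

Run:
```python
from h import *
o=env.get_obs();print(o["tcp_pos"])
t=env.snapshot("top");s=env.snapshot("side")
f=lambda i,x,y,w:cv2.resize(i[y:y+w,x:x+w],(396,396),interpolation=2)[:,:,::-1]
cv2.imwrite("pics/h3.png",np.hstack([f(t,405,200,100),f(s,335,75,80)]))
for z in(.137,.140,.143):print(z,cap(t,"teal",(460,240,515,290),z,.0255))
```

```text
[ 0.43687587 -0.00649314  0.28555862]
0.137 (array([ 0.43639401, -0.38426052]), (np.float64(491.5944055944056), np.float64(266.1468531468532), np.int64(429), np.float64(0.052426210208016896)))
0.14 (array([ 0.43600316, -0.38302822]), (np.float64(491.5944055944056), np.float64(266.1468531468532), np.int64(429), np.float64(0.05227139786454148)))
0.143 (array([ 0.43561232, -0.38179591]), (np.float64(491.5944055944056), np.float64(266.1468531468532), np.int64(429), np.float64(0.052116585521066114)))
```

View pics/h3.png

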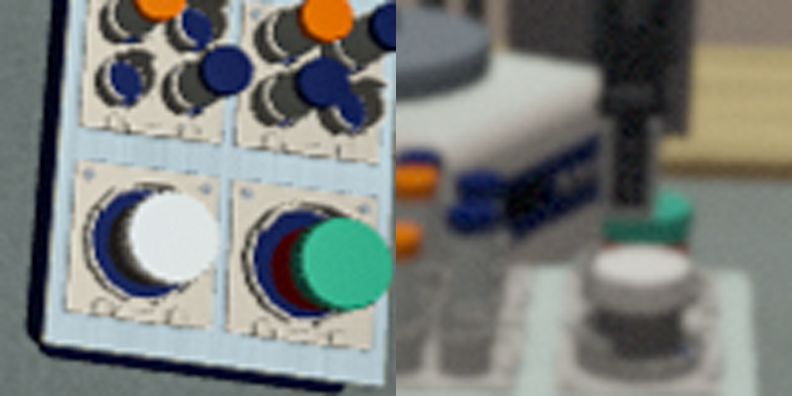

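The jar stands inside the sleeve ring, with its teal cap at top crop (348,264). I'll compare with projected outlines for a jar at the holder axis.

Run:
```python
from h import *
m=env.camera_model("top");T=np.linalg.inv(np.array(m["world_from_camera"]))
def pr(x,y,z):
    c=T[:3,:3]@np.array([x,y,z])+T[:3,3];return np.array([m["fx"]*c[0]/c[2]+m["cx"],m["fy"]*c[1]/c[2]+m["cy"]])
a=np.linspace(0,2*np.pi,73)
def ext(x,y,r,z):
    q=np.array([pr(x+r*np.cos(k),y+r*np.sin(k),z) for k in a]);return np.round(np.r_[q.min(0),q.max(0),q.mean(0)],1)
for d in(.079,.084):
  print("deck",d,"jar base",ext(.4365,-.382,.0245,d+.004),"cap",ext(.4365,-.382,.0255,d+.059))
  for y in(-.378,-.382): print(y,"sleeve top in",ext(.4372,y,.033,d+.016),"out",ext(.4372,y,.0355,d+.016),"plate c",pr(.4372,y,d+.004).round(1))
t=env.snapshot("top");np.set_printoptions(linewidth=250)
for v in(266,270):print(v,[tuple(int(k) for k in t[v,u]) for u in range(462,486)])
g=cv2.cvtColor(t,cv2.COLOR_RGB2HSV)
t0=cv2.imread("pics/top0.png")[:,:,::-1]
print([tuple(int(k) for k in t0[268,u]) for u in range(462,506)])
print([tuple(int(k) for k in t0[v,482]) for v in range(244,290)])
```

```text
deck 0.079 jar base [471.5 256.8 492.4 277.8 481.9 267.1] cap [479.6 254.2 502.6 277.4 491.1 265.6]
-0.378 sleeve top in [467.9 252.1 496.4 280.8 482.2 266.2] out [466.8 251.  497.5 281.9 482.2 266.2] plate c [480.2 266.7]
-0.382 sleeve top in [469.6 252.4 498.1 281.1 483.9 266.5] out [468.6 251.3 499.2 282.2 483.9 266.5] plate c [481.9 266.9]
deck 0.084 jar base [472.2 256.6 493.2 277.7 482.7 267. ] cap [480.5 254.  503.6 277.3 492.  265.4]
-0.378 sleeve top in [468.7 251.9 497.3 280.7 483.  266.1] out [467.6 250.8 498.3 281.9 483.  266.1] plate c [481.  266.5]
-0.382 sleeve top in [470.4 252.2 499.  281.  484.7 266.3] out [469.3 251.1 500.1 282.1 484.7 266.3] plate c [482.7 266.8]
266 [(169, 176, 172), (211, 206, 191), (210, 203, 188), (190, 183, 167), (94, 91, 82), (118, 115, 103), (163, 158, 154), (39, 49, 95), (20, 33, 87), (22, 37, 89), (27, 31, 77), (46, 11, 32), (61, 0, 0), (61, 3, 2), (63, 2, 0), (52, 11, 8), (31, 39, 30), (12, 60, 45), (17, 72, 56), (37, 129, 99), (62, 190, 151), (61, 185, 148), (59, 182, 146), (58, 182, 145)]
270 [(147, 147, 139), (212, 207, 191), (208, 20
[... 982 characters left out ...]
(193, 212, 219), (197, 214, 222), (194, 214, 224), (184, 193, 192), (204, 200, 187), (211, 206, 191), (216, 210, 194), (127, 123, 112), (118, 116, 112), (64, 70, 99), (16, 31, 85), (20, 36, 88), (23, 37, 90), (24, 39, 90), (23, 37, 90), (19, 35, 87), (22, 36, 88), (18, 34, 85), (21, 35, 87), (22, 36, 88), (22, 36, 89), (23, 38, 90), (19, 33, 85), (23, 36, 90), (25, 39, 89), (21, 34, 88), (21, 34, 88), (23, 36, 89), (24, 37, 89), (21, 34, 89), (22, 35, 88), (22, 34, 88), (19, 33, 87), (24, 35, 91), (19, 33, 86), (11, 25, 82), (143, 142, 150), (206, 200, 188), (214, 207, 193), (182, 177, 161), (204, 201, 188), (212, 207, 192), (154, 151, 142), (171, 189, 192), (187, 207, 214), (186, 206, 213)]
```

The base and cap offsets fit an upright jar on the holder floor, 4–5 mm off the axis at most. The sleeve limits that to 8.5 mm, so it's within 12 mm. Now the bottles go back, regrasped at their release poses and placed at their pick-up poses. Yellow first.

play_rows(
  rows=[
    [[0,0,0,1,32,0,72],[0,0,0,1,35,0,72],[0,0,0,1,35,0,72],[0,0,0,1,35,0,72],[0,0,0,1,35,0,72]],
  ],
)

```text
time: 30.63
tcp_pos: [0.4325, 0.1644, 0.2854]
eef_rot: [0.003, 3.141, 0.0]
contact_force: [0.3, 0.6, -0.1]
width: 0.0718
grasp_force: 0.0
```

play_rows(
  rows=[
    [[0,0,0,1,35,0,72],[0,0,0,1,35,0,72],[0,0,0,0,27,0,72],[0,0,0,0,5,10,72],[0,0,0,0,0,30,72]],
  ],
)

```text
time: 31.05
tcp_pos: [0.4329, 0.268, 0.2479]
eef_rot: [-0.001, 3.135, 0.007]
contact_force: [0.6, -0.2, -0.3]
width: 0.0721
grasp_force: 0.0
```

play_rows(
  rows=[
    [[0,0,0,0,0,30,72],[0,0,0,0,0,30,72],[0,0,0,0,0,20,72],[0,0,0,0,0,0,72],[0,0,0,0,0,0,72]],
  ],
)

```text
time: 31.47
tcp_pos: [0.4309, 0.2646, 0.1648]
eef_rot: [-0.003, -3.141, 0.003]
contact_force: [0.4, 0.6, 0.7]
width: 0.0717
grasp_force: 0.0
```

Run:
```python
from h import *
print(env.get_obs()["tcp_pos"],tool((.4297,.2709)))
s=env.snapshot("side");t=env.snapshot("top")
f=lambda i,x,y,w:cv2.resize(i[y:y+w,x:x+w],(396,396),interpolation=2)[:,:,::-1]
cv2.imwrite("pics/yr.png",np.hstack([f(t,150,120,180),f(s,260,200,180)]))
```

```text
[0.43090365 0.26457845 0.16477934] [ 1.21444481  6.31947138 -0.01096013]
```

View pics/yr.png

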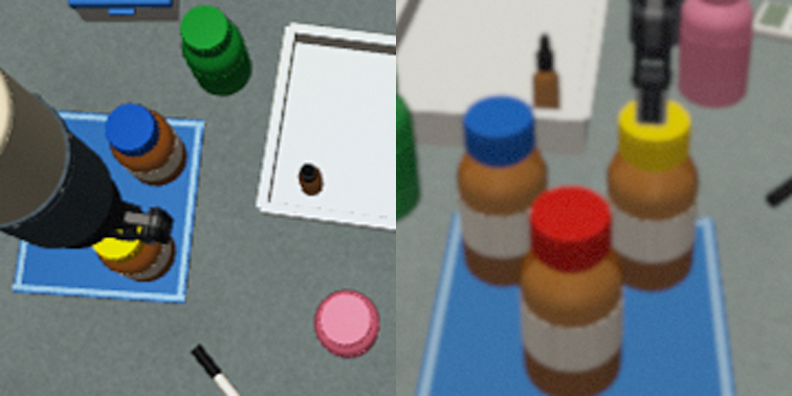

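All three bottles still stand on the mat and the fingers are above the yellow cap, 6 mm short in y. I'll correct that, descend and grip. I've used my 14 pictures, so from here I go by numbers.

play_rows(
  rows=[
    [[0,0,0,1,6,2,72],[0,0,0,0,0,12,72],[0,0,0,0,0,12,72],[0,0,0,0,0,8,72],[0,0,0,0,0,3,72]],
  ],
)

```text
time: 31.98
tcp_pos: [0.4293, 0.272, 0.1274]
eef_rot: [-0.001, -3.141, 0.0]
contact_force: [-1.5, -0.1, 0.2]
width: 0.0721
grasp_force: 0.0
```

play_rows(
  rows=[
    [[0,0,0,0,0,0,72],[0,0,0,0,0,0,72],[0,0,0,0,0,0,72],[0,0,0,0,0,0,72],[0,0,0,0,0,0,72]],
  ],
)

```text
time: 32.4
tcp_pos: [0.4297, 0.272, 0.1283]
eef_rot: [0.001, 3.141, 0.001]
contact_force: [0.2, -0.1, 0.2]
width: 0.0718
grasp_force: 0.0
```

play_rows(
  grip_force=60,
  rows=[
    [[0,0,0,0,0,0,40],[0,0,0,0,0,0,40],[0,0,0,0,0,0,40],[0,0,0,0,0,0,40],[0,0,0,0,0,0,40]],
  ],
)

```text
time: 32.82
tcp_pos: [0.4299, 0.2718, 0.1284]
eef_rot: [0.001, 3.141, 0.0]
contact_force: [-0.9, -2.1, 5.5]
width: 0.0502
grasp_force: 62.8
```

play_rows(
  grip_force=75,
  rows=[
    [[0,0,0,0,0,-3,40],[0,0,0,0,0,-8,40],[0,0,0,0,0,-18,40],[0,0,0,0,0,-30,40],[0,0,0,0,0,-35,40]],
  ],
)

```text
time: 33.23
tcp_pos: [0.4279, 0.2708, 0.2206]
eef_rot: [-0.001, -3.136, 0.006]
contact_force: [1.6, -0.1, -3.3]
width: 0.0498
grasp_force: 78.6
```

play_rows(
  rows=[
    [[0,0,0,0,0,-35,40],[0,0,0,-8,-10,-30,40],[0,0,0,-16,-26,-5,40],[0,0,0,-19,-31,0,40],[0,0,0,-19,-31,0,40]],
  ],
)

```text
time: 33.65
tcp_pos: [0.4914, 0.1734, 0.2921]
eef_rot: [0.002, -3.141, -0.002]
contact_force: [1.3, -0.6, -4.0]
width: 0.0496
grasp_force: 78.7
```

play_rows(
  rows=[
    [[0,0,0,-19,-31,0,40],[0,0,0,-19,-31,0,40],[0,0,0,-19,-31,0,40],[0,0,0,-19,-31,0,40],[0,0,0,-18,-29,0,40]],
  ],
)

```text
time: 34.07
tcp_pos: [0.5855, 0.0191, 0.291]
eef_rot: [-0.001, -3.139, -0.001]
contact_force: [0.5, 0.6, -4.3]
width: 0.0499
grasp_force: 78.7
```

play_rows(
  rows=[
    [[0,0,0,-12,-20,0,40],[0,0,0,-5,-8,0,40],[0,0,0,0,0,0,40],[0,0,0,0,0,0,40],[0,0,0,0,0,0,40]],
  ],
)

```text
time: 34.48
tcp_pos: [0.6018, -0.0063, 0.2915]
eef_rot: [0.0, -3.141, -0.001]
contact_force: [0.3, -0.1, -4.0]
width: 0.0499
grasp_force: 78.9
```

play_rows(
  rows=[
    [[0,0,0,-1,-1,12,40],[0,0,0,0,0,28,40],[0,0,0,0,0,35,40],[0,0,0,0,0,30,40],[0,0,0,0,0,20,40]],
  ],
)

```text
time: 34.9
tcp_pos: [0.6011, -0.0068, 0.1636]
eef_rot: [0.001, -3.137, -0.001]
contact_force: [-0.3, 1.4, -4.8]
width: 0.05
grasp_force: 79.1
```

play_rows(
  rows=[
    [[0,0,0,0,0,12,40],[0,0,0,0,0,8,40],[0,0,0,0,0,5,40],[0,0,0,0,0,0,40],[0,0,0,0,0,0,40]],
  ],
)

```text
time: 35.32
tcp_pos: [0.6038, -0.0079, 0.1428]
eef_rot: [-0.0, 3.14, 0.0]
contact_force: [0.4, 0.8, -4.3]
width: 0.0498
grasp_force: 79.0
```

play_rows(
  rows=[
    [[0,0,0,0,0,4,40],[0,0,0,0,0,4,40],[0,0,0,0,0,2,40],[0,0,0,0,0,1,40],[0,0,0,0,0,0,40]],
  ],
)

```text
time: 35.73
tcp_pos: [0.6034, -0.0083, 0.1308]
eef_rot: [0.001, 3.141, -0.0]
contact_force: [-0.8, -0.5, -3.6]
width: 0.0499
grasp_force: 79.3
```

play_rows(
  rows=[
    [[0,0,0,0,0,0.5,40],[0,0,0,0,0,0.5,40],[0,0,0,0,0,0.5,40],[0,0,0,0,0,0,40],[0,0,0,0,0,0,40]],
  ],
)

```text
time: 36.15
tcp_pos: [0.6039, -0.0084, 0.1306]
eef_rot: [0.001, 3.139, -0.0]
contact_force: [-2.0, 0.2, 6.6]
width: 0.0501
grasp_force: 79.9
```

Down within 1 mm. I'll release it and go to blue at (0.5417,0.2798).

play_rows(
  rows=[
    [[0,0,0,0,0,0,72],[0,0,0,0,0,0,72],[0,0,0,0,0,0,72],[0,0,0,0,0,0,72],[0,0,0,0,0,0,72]],
  ],
)

```text
time: 36.57
tcp_pos: [0.6034, -0.0083, 0.1291]
eef_rot: [-0.001, -3.141, 0.0]
contact_force: [0.1, -0.7, 0.7]
width: 0.0719
grasp_force: 0.0
```

play_rows(
  rows=[
    [[0,0,0,0,0,-10,72],[0,0,0,0,0,-25,72],[0,0,0,0,0,-35,72],[0,0,0,0,0,-35,72],[0,0,0,0,0,-35,72]],
  ],
)

```text
time: 36.98
tcp_pos: [0.603, -0.0085, 0.2718]
eef_rot: [0.001, 3.141, -0.0]
contact_force: [1.7, -0.0, 0.1]
width: 0.0722
grasp_force: 0.0
```

play_rows(
  rows=[
    [[0,0,0,7,33,-10,72],[0,0,0,8,36,0,72],[0,0,0,8,36,0,72],[0,0,0,8,36,0,72],[0,0,0,8,36,0,72]],
  ],
)

```text
time: 37.4
tcp_pos: [0.5639, 0.1701, 0.2804]
eef_rot: [0.002, 3.14, 0.001]
contact_force: [-0.5, 0.5, 0.3]
width: 0.0721
grasp_force: 0.0
```

play_rows(
  rows=[
    [[0,0,0,8,36,0,72],[0,0,0,8,36,0,72],[0,0,0,7,33,0,72],[0,0,0,0,6,10,72],[0,0,0,0,0,30,72]],
  ],
)

```text
time: 37.82
tcp_pos: [0.543, 0.2832, 0.2436]
eef_rot: [-0.005, 3.133, 0.007]
contact_force: [0.2, -0.0, 0.1]
width: 0.0724
grasp_force: 0.0
```

play_rows(
  rows=[
    [[0,0,0,0,0,30,72],[0,0,0,0,0,30,72],[0,0,0,0,0,16,72],[0,0,0,0,0,0,72],[0,0,0,0,0,0,72]],
  ],
)

```text
time: 38.23
tcp_pos: [0.5417, 0.2794, 0.1637]
eef_rot: [-0.001, -3.141, 0.002]
contact_force: [1.0, 0.6, 1.3]
width: 0.0719
grasp_force: 0.0
```

Aligned within 1 mm. I need to go down 35 mm to z=0.129.

play_rows(
  rows=[
    [[0,0,0,0,0,8,72],[0,0,0,0,0,12,72],[0,0,0,0,0,10,72],[0,0,0,0,0,5,72],[0,0,0,0,0,0,72]],
  ],
)

```text
time: 38.65
tcp_pos: [0.5411, 0.2795, 0.1274]
eef_rot: [-0.001, -3.14, 0.001]
contact_force: [0.2, 0.3, 0.7]
width: 0.072
grasp_force: 0.0
```

play_rows(
  grip_force=60,
  rows=[
    [[0,0,0,0,0,0,72],[0,0,0,0,0,0,40],[0,0,0,0,0,0,40],[0,0,0,0,0,0,40],[0,0,0,0,0,0,40]],
  ],
)

```text
time: 39.07
tcp_pos: [0.5425, 0.2801, 0.1296]
eef_rot: [0.001, 3.139, 0.002]
contact_force: [1.2, 0.0, 3.9]
width: 0.05
grasp_force: 63.2
```

play_rows(
  grip_force=75,
  rows=[
    [[0,0,0,0,0,-3,40],[0,0,0,0,0,-8,40],[0,0,0,0,0,-18,40],[0,0,0,0,0,-30,40],[0,0,0,0,0,-35,40]],
  ],
)

```text
time: 39.48
tcp_pos: [0.5397, 0.279, 0.2208]
eef_rot: [-0.001, -3.136, 0.005]
contact_force: [0.4, 0.6, -3.4]
width: 0.0496
grasp_force: 78.5
```

play_rows(
  rows=[
    [[0,0,0,0,0,-35,40],[0,0,0,-4,-10,-32,40],[0,0,0,-9,-27,-6,40],[0,0,0,-12,-34,0,40],[0,0,0,-12,-34,0,40]],
  ],
)

```text
time: 39.9
tcp_pos: [0.5781, 0.1744, 0.2958]
eef_rot: [0.002, -3.141, -0.002]
contact_force: [1.1, -0.7, -4.1]
width: 0.05
grasp_force: 78.7
```

play_rows(
  rows=[
    [[0,0,0,-12,-34,0,40],[0,0,0,-12,-34,0,40],[0,0,0,-12,-34,0,40],[0,0,0,-12,-34,0,40],[0,0,0,-12,-34,0,40]],
  ],
)

```text
time: 40.32
tcp_pos: [0.638, 0.0032, 0.2947]
eef_rot: [-0.001, -3.139, -0.001]
contact_force: [1.2, -0.0, -3.2]
width: 0.0499
grasp_force: 78.6
```

play_rows(
  rows=[
    [[0,0,0,-12,-34,0,40],[0,0,0,-10,-28,0,40],[0,0,0,-6,-17,0,40],[0,0,0,0,0,0,40],[0,0,0,0,0,0,40]],
  ],
)

```text
time: 40.73
tcp_pos: [0.666, -0.0752, 0.2939]
eef_rot: [-0.004, -3.139, -0.001]
contact_force: [0.0, 0.7, -4.0]
width: 0.0498
grasp_force: 78.8
```

play_rows(
  rows=[
    [[0,0,0,-1,1,12,40],[0,0,0,0,0,28,40],[0,0,0,0,0,35,40],[0,0,0,0,0,30,40],[0,0,0,0,0,20,40]],
  ],
)

```text
time: 41.15
tcp_pos: [0.665, -0.0714, 0.1664]
eef_rot: [0.001, -3.136, -0.002]
contact_force: [0.5, -0.5, -5.2]
width: 0.0498
grasp_force: 79.0
```

play_rows(
  rows=[
    [[0,0,0,0,0,12,40],[0,0,0,0,0,8,40],[0,0,0,0,0,5,40],[0,0,0,0,0,0,40],[0,0,0,0,0,0,40]],
  ],
)

```text
time: 41.57
tcp_pos: [0.6676, -0.0729, 0.1462]
eef_rot: [0.0, 3.14, -0.0]
contact_force: [-0.2, 0.1, -2.4]
width: 0.0496
grasp_force: 79.0
```

play_rows(
  rows=[
    [[0,0,0,0,-1,5,40],[0,0,0,0,0,5,40],[0,0,0,0,0,3,40],[0,0,0,0,0,1,40],[0,0,0,0,0,0,40]],
  ],
)

```text
time: 41.98
tcp_pos: [0.6674, -0.0744, 0.1318]
eef_rot: [0.001, 3.141, -0.0]
contact_force: [-1.3, 0.3, -0.4]
width: 0.0497
grasp_force: 79.4
```

play_rows(
  rows=[
    [[0,0,0,0,0,0.5,40],[0,0,0,0,0,0.5,40],[0,0,0,0,0,0.5,40],[0,0,0,0,0,0,40],[0,0,0,0,0,0,40]],
  ],
)

```text
time: 42.4
tcp_pos: [0.6678, -0.0744, 0.1318]
eef_rot: [0.0, 3.139, -0.001]
contact_force: [-2.9, 1.1, 6.4]
width: 0.0493
grasp_force: 80.0
```

Down at the pick-up spot. I'll release it and go to red at (0.4792,0.3749).

play_rows(
  rows=[
    [[0,0,0,0,0,0,72],[0,0,0,0,0,0,72],[0,0,0,0,0,0,72],[0,0,0,0,0,0,72],[0,0,0,0,0,0,72]],
  ],
)

```text
time: 42.82
tcp_pos: [0.6673, -0.0744, 0.1296]
eef_rot: [-0.001, -3.141, 0.0]
contact_force: [0.9, 0.0, -0.2]
width: 0.0717
grasp_force: 0.0
```

play_rows(
  rows=[
    [[0,0,0,0,0,-10,72],[0,0,0,0,0,-25,72],[0,0,0,0,0,-35,72],[0,0,0,0,0,-35,72],[0,0,0,0,0,-35,72]],
  ],
)

```text
time: 43.23
tcp_pos: [0.6669, -0.0745, 0.2724]
eef_rot: [0.001, 3.141, -0.001]
contact_force: [1.0, 0.3, 0.6]
width: 0.0718
grasp_force: 0.0
```

play_rows(
  rows=[
    [[0,0,0,13,32,-10,72],[0,0,0,15,35,0,72],[0,0,0,15,35,0,72],[0,0,0,15,35,0,72],[0,0,0,15,35,0,72]],
  ],
)

```text
time: 43.65
tcp_pos: [0.5935, 0.099, 0.2808]
eef_rot: [0.002, 3.14, 0.001]
contact_force: [0.2, -0.4, 0.3]
width: 0.0718
grasp_force: 0.0
```

play_rows(
  rows=[
    [[0,0,0,15,35,0,72],[0,0,0,15,35,0,72],[0,0,0,15,35,0,72],[0,0,0,15,35,0,72],[0,0,0,15,35,0,72]],
  ],
)

```text
time: 44.07
tcp_pos: [0.5185, 0.2743, 0.281]
eef_rot: [0.001, 3.14, 0.001]
contact_force: [1.8, 0.2, 1.0]
width: 0.072
grasp_force: 0.0
```

play_rows(
  rows=[
    [[0,0,0,15,35,0,72],[0,0,0,14,35,0,72],[0,0,0,11,28,0,72],[0,0,0,2,5,0,72],[0,0,0,0,0,0,72]],
  ],
)

```text
time: 44.48
tcp_pos: [0.4766, 0.3777, 0.28]
eef_rot: [-0.004, 3.142, 0.0]
contact_force: [0.5, -0.9, 0.1]
width: 0.0721
grasp_force: 0.0
```

play_rows(
  rows=[
    [[0,0,0,-2,-2,10,72],[0,0,0,0,0,30,72],[0,0,0,0,0,35,72],[0,0,0,0,0,30,72],[0,0,0,0,0,12,72]],
  ],
)

```text
time: 44.9
tcp_pos: [0.4784, 0.3704, 0.1577]
eef_rot: [-0.005, -3.136, 0.007]
contact_force: [-0.8, -1.2, -0.9]
width: 0.0721
grasp_force: 0.0
```

play_rows(
  rows=[
    [[0,0,0,0,0,0,72],[0,0,0,0,0,0,72],[0,0,0,0,0,0,72],[0,0,0,0,0,0,72],[0,0,0,0,0,0,72]],
  ],
)

```text
time: 45.32
tcp_pos: [0.4803, 0.3741, 0.1644]
eef_rot: [0.001, 3.14, 0.003]
contact_force: [0.3, 0.1, -0.5]
width: 0.0718
grasp_force: 0.0
```

Need tool dx +1, dy +1 and 43 mm down.

play_rows(
  rows=[
    [[0,0,0,1,1,10,72],[0,0,0,0,0,14,72],[0,0,0,0,0,12,72],[0,0,0,0,0,5,72],[0,0,0,0,0,1,72]],
  ],
)

```text
time: 45.73
tcp_pos: [0.4779, 0.3743, 0.1193]
eef_rot: [-0.001, -3.14, 0.003]
contact_force: [-0.9, -0.5, 0.5]
width: 0.0721
grasp_force: 0.0
```

play_rows(
  grip_force=60,
  rows=[
    [[0,0,0,0,0,0,72],[0,0,0,0,0,0,40],[0,0,0,0,0,0,40],[0,0,0,0,0,0,40],[0,0,0,0,0,0,40]],
  ],
)

```text
time: 46.15
tcp_pos: [0.4793, 0.3755, 0.1221]
eef_rot: [0.001, 3.139, 0.003]
contact_force: [0.3, 0.2, 3.7]
width: 0.0505
grasp_force: 63.1
```

play_rows(
  grip_force=75,
  rows=[
    [[0,0,0,0,0,-3,40],[0,0,0,0,0,-8,40],[0,0,0,0,0,-18,40],[0,0,0,0,0,-30,40],[0,0,0,0,0,-35,40]],
  ],
)

```text
time: 46.57
tcp_pos: [0.477, 0.3735, 0.2133]
eef_rot: [-0.001, -3.136, 0.007]
contact_force: [2.0, 0.5, -3.0]
width: 0.0502
grasp_force: 78.7
```

play_rows(
  rows=[
    [[0,0,0,0,0,-35,40],[0,0,0,-6,-9,-32,40],[0,0,0,-15,-24,-6,40],[0,0,0,-19,-31,0,40],[0,0,0,-19,-31,0,40]],
  ],
)

```text
time: 46.98
tcp_pos: [0.5373, 0.2792, 0.2883]
eef_rot: [0.002, -3.141, -0.001]
contact_force: [0.6, 0.1, -4.6]
width: 0.0506
grasp_force: 78.8
```

play_rows(
  rows=[
    [[0,0,0,-19,-31,0,40],[0,0,0,-19,-31,0,40],[0,0,0,-19,-31,0,40],[0,0,0,-19,-31,0,40],[0,0,0,-19,-31,0,40]],
  ],
)

```text
time: 47.4
tcp_pos: [0.6324, 0.123, 0.2873]
eef_rot: [-0.001, -3.139, 0.0]
contact_force: [1.9, 1.3, -3.6]
width: 0.0502
grasp_force: 78.7
```

play_rows(
  rows=[
    [[0,0,0,-17,-28,0,40],[0,0,0,-10,-18,0,40],[0,0,0,-5,-8,0,40],[0,0,0,0,0,0,40],[0,0,0,0,0,0,40]],
  ],
)

```text
time: 47.82
tcp_pos: [0.6641, 0.0707, 0.287]
eef_rot: [-0.002, -3.14, -0.0]
contact_force: [-0.2, -0.1, -3.5]
width: 0.0503
grasp_force: 78.7
```

play_rows(
  rows=[
    [[0,0,0,-1,0,12,40],[0,0,0,0,0,28,40],[0,0,0,0,0,35,40],[0,0,0,0,0,30,40],[0,0,0,0,0,20,40]],
  ],
)

```text
time: 48.23
tcp_pos: [0.6628, 0.0723, 0.1591]
eef_rot: [0.001, -3.136, -0.0]
contact_force: [0.8, 0.9, -4.6]
width: 0.0502
grasp_force: 78.9
```

play_rows(
  rows=[
    [[0,0,0,0,0,12,40],[0,0,0,0,0,8,40],[0,0,0,0,0,5,40],[0,0,0,0,0,0,40],[0,0,0,0,0,0,40]],
  ],
)

```text
time: 48.65
tcp_pos: [0.6657, 0.0712, 0.1388]
eef_rot: [-0.0, 3.14, 0.0]
contact_force: [0.1, -0.4, -3.5]
width: 0.0499
grasp_force: 78.9
```

play_rows(
  rows=[
    [[0,0,0,0,0,5,40],[0,0,0,0,0,5,40],[0,0,0,0,0,3,40],[0,0,0,0,0,1,40],[0,0,0,0,0,0,40]],
  ],
)

```text
time: 49.07
tcp_pos: [0.6656, 0.0707, 0.1242]
eef_rot: [0.001, 3.141, 0.0]
contact_force: [-1.4, 0.2, -1.9]
width: 0.0504
grasp_force: 79.3
```

play_rows(
  rows=[
    [[0,0,0,0,0,0.5,40],[0,0,0,0,0,0.5,40],[0,0,0,0,0,0.5,40],[0,0,0,0,0,0,40],[0,0,0,0,0,0,40]],
  ],
)

```text
time: 49.48
tcp_pos: [0.6659, 0.0707, 0.1242]
eef_rot: [0.001, 3.139, 0.0]
contact_force: [-3.2, 2.0, 5.6]
width: 0.0507
grasp_force: 79.5
```

Down. I'll release it, rise, and withdraw toward the start so that the camera sees everything.

play_rows(
  rows=[
    [[0,0,0,0,0,0,72],[0,0,0,0,0,0,72],[0,0,0,0,0,0,72],[0,0,0,0,0,0,72],[0,0,0,0,0,0,72]],
  ],
)

```text
time: 49.9
tcp_pos: [0.6654, 0.0706, 0.1221]
eef_rot: [-0.001, -3.141, 0.0]
contact_force: [-0.8, -0.7, 0.3]
width: 0.0723
grasp_force: 0.0
```

play_rows(
  rows=[
    [[0,0,0,0,0,-10,72],[0,0,0,0,0,-25,72],[0,0,0,0,0,-35,72],[0,0,0,0,0,-35,72],[0,0,0,0,0,-35,72]],
  ],
)

```text
time: 50.32
tcp_pos: [0.6651, 0.0704, 0.2649]
eef_rot: [0.001, 3.141, -0.0]
contact_force: [1.6, 0.1, 0.0]
width: 0.0719
grasp_force: 0.0
```

play_rows(
  rows=[
    [[0,0,0,20,-30,-15,72],[0,0,0,21,-33,0,72],[0,0,0,21,-33,0,72],[0,0,0,21,-33,0,72],[0,0,0,21,-33,0,72]],
  ],
)

```text
time: 50.73
tcp_pos: [0.5601, -0.0926, 0.2784]
eef_rot: [0.0, 3.14, -0.0]
contact_force: [-0.1, -1.2, 0.9]
width: 0.0723
grasp_force: 0.0
```

play_rows(
  rows=[
    [[0,0,0,21,-33,0,72],[0,0,0,21,-33,0,72],[0,0,0,21,-33,0,72],[0,0,0,21,-33,0,72],[0,0,0,21,-33,0,72]],
  ],
)

```text
time: 51.15
tcp_pos: [0.4548, -0.2576, 0.2785]
eef_rot: [0.0, 3.14, -0.001]
contact_force: [1.6, -0.7, -0.4]
width: 0.0721
grasp_force: 0.0
```

play_rows(
  rows=[
    [[0,0,0,21,-33,0,72],[0,0,0,21,-33,0,72],[0,0,0,21,-33,0,72],[0,0,0,21,-33,0,72],[0,0,0,21,-33,0,72]],
  ],
)

```text
time: 51.57
tcp_pos: [0.3497, -0.4226, 0.2785]
eef_rot: [0.001, 3.141, -0.002]
contact_force: [0.5, 0.1, -0.2]
width: 0.0719
grasp_force: 0.0
```

play_rows(
  rows=[
    [[0,0,0,21,-33,0,72],[0,0,0,21,-33,0,72],[0,0,0,21,-15,0,72],[0,0,0,21,0,0,72],[0,0,0,0,0,0,72]],
  ],
)

```text
time: 51.98
tcp_pos: [0.2637, -0.5032, 0.2784]
eef_rot: [-0.007, -3.141, 0.002]
contact_force: [0.7, 0.2, 0.5]
width: 0.072
grasp_force: 0.0
```

Run:
```python
from h import *
o=env.get_obs();print(o["tcp_pos"],o["contact_force"])
t=env.snapshot("top");cv2.imwrite("pics/end.png",t[:,:,::-1])
t0=cv2.imread("pics/top0.png")[:,:,::-1].copy()
for n,b in(("red",(285,120,330,165)),("yellow",(315,150,355,190)),("blue",(350,130,385,165))):
    p0,_=cap(t0,n,b,.147,.026);p,i=cap(t,n,b,.147,.026);print(n,p0.round(4),p.round(4),((p-p0)*1000).round(1),i)
print("jar",cap(t,"teal",(460,240,515,290),.142,.0255))
d=np.abs(t.astype(int)-t0).max(2)
print("vial diff",d[192:212,280:302].max(),"white diff",d[245:275,425:460].max())
```

```text
[ 0.26366271 -0.50322842  0.27836021] [0.66419059 0.18028088 0.51656235]
red [0.6634 0.0705] [0.6634 0.0704] [ 0.1 -0.2] (np.float64(306.0576441102757), np.float64(141.09022556390977), np.int64(399), np.float64(0.054438938589559824))
yellow [ 0.6006 -0.0078] [ 0.6009 -0.0098] [ 0.3 -2. ] (np.float64(335.9148936170213), np.float64(171.08037825059102), np.int64(423), np.float64(0.05439378911781478))
blue [ 0.6662 -0.0751] [ 0.6662 -0.0751] [-0.  0.] (np.float64(367.52925531914894), np.float64(147.93617021276594), np.int64(376), np.float64(0.05333171831284439))
jar (array([ 0.43574259, -0.38220664]), (np.float64(491.5150812064965), np.float64(266.1624129930394), np.int64(431), np.float64(0.05216810125569281)))
vial diff 10 white diff 7
```

All bottles are within 2 mm of their original spots, and the vial and white jar haven't moved. I'm handing in.

```bash
python3 -c "
from plant import env
print(env.hand_in())"
```

```text
the job is handed in; nothing more can be done
None
```

The job is handed in: the red jar is released in the shaker's empty holder, 4–5 mm off its axis by my estimate from above, all three bottles stand within about 2 mm of their original spots in the tray, and the dropper bottle and white-capped jar have not moved; the hand-in call returned no verdict.

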